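Lock the twist collar and pin it with the spring cotter

TASK

On the grip-installation post, swing the red-knobbed collar lever round until its fork is fully home over the chrome lock pin. Then take the orange-handled spring cotter from its wooden caddy and push its straight leg through the pin's slanting cross hole until the bow snaps over the pin and the cotter is fully home, so that the collar cannot twist open. Let go of everything and leave the teal grip, the hosel sleeve and the putter head where they are.

Things in the scene. Friction and masses are not known exactly. Their poses are not given: they have to be found in the camera images.
- station: Fixed post: dark base plate 225 x 120 x 10 mm, chrome post 52 mm thick, bayonet socket on top with an aluminium stub reaching 156 mm. Origin on the bench on the post's upright axis, z up. Its -x side carries a dark upright bracket (50 x 12 mm, top at 128 mm, centred at x -120, y -31 mm) that holds the lock pin.
- lock_pin: Fixed chrome pin, 28 mm thick, level along the station's y, 110 mm above the bench, 120 mm from the post axis on its -x side; its free end is 24.5 mm past the hole's centre. Origin: centre of its cross hole (11 x 11 mm, through). y: along the pin to the free end. z: along the hole, out of its upper mouth; it leans 30 degrees from vertical, so the cotter goes in along -z, downwards and towards the post.
- hole_mouth (a point): Centre of the cross hole's upper mouth, 14 mm from the lock pin's origin along its z; same axes as the lock pin.
- collar (a joint): Angle (rad) of the collar and its lever about the post's upright axis. 0: locked, against a stop, lever along the station's -x with its fork (12 mm thick) round the pin between bracket and hole. Grows to 1.25 as it opens: clockwise seen from above, the lever swinging towards the station's +y. Stays where it is left; about 1.6 N at the knob moves it.
- knob_grip (a point): Point on the axis of the lever's red upright knob (20 mm thick, 45 mm tall): 28 mm above the knob's foot, 17 mm below its top, 150 mm above the bench, 74 mm from the post's axis. The lever's top face is at 117 mm; the fork (89 to 145 mm from the post's axis) reaches up to 137 mm.
- caddy: Fixed dark wooden block 78 x 53 x 105 mm, origin under its centre; a slot open at the top, 21 mm wide (y) and running along x, goes down through it, closed at both ends only up to 26 mm. The cotter hangs in it by its handle, which rests on the block's top, its bow towards the caddy's +x.
- cotter: Spring cotter, 140 mm long, about 135 g, upright in the caddy at first. Origin: on the straight leg's axis where the pin's centre sits when home; then this frame matches the lock pin's (to 2 mm), or is half a turn from it about z (bow on either side). z: up the leg to the handle. Leg 8 mm thick to 46 mm below the origin, then a 5 mm nose to 55 mm. The bow hangs on the +x side.
- cotter_handle (a point): Centre of the cotter's orange handle: 34 mm (cotter x), 30 mm (y), 45 mm (z); on the leg's axis, 62.5 mm above the cotter's origin. Under the handle a round neck 18 mm thick about the leg ends 14.5 mm above the cotter's origin: it stops on the pin.
- bow (a joint): How far the cotter's sprung bow is open (rad): 0 at rest and again when snapped over the pin, about 0.1 as its bulge passes the pin. 6 mm wire in the cotter's x-z plane, out to 23 mm from the leg's axis and down to 36 mm below the origin. It hugs the pin's round side, so the cotter's y must lie along the pin. It snaps over under a push of roughly 5 to 20 N along the leg.
- teal_grip: Bystander: teal rubber golf grip, 260 mm long, 31 mm thick, lying along its x; origin at the centre of its underside.
- hosel_sleeve: Bystander: aluminium tube 32 mm thick, 75 mm tall, standing; origin at the centre of its underside.
- putter_head: Bystander: matte silver putter head 110 mm (y) by 70 mm (x), with a short 15 mm thick hosel to 79 mm height at its +y end; origin near the centre of its underside.
Things that resemble listed ones, but are neither listed nor needed, are in the scene too. Leave any green or white look-alike of the cotter alone.

How it is judged:
By the outcome, as a careful person would: the job done as asked, in the order asked, and still so for the second after the job is handed in, with the robot touching nothing.
It also fails if it takes over 58 s, if anything falls off the work surface, if the arm or the gripper's body presses on something with over 40 N, if the wrist force passes 120 N, or if a joint passes its speed limit or range.

ROBOT

A 7-joint arm with a two-finger parallel gripper is mounted at the origin on the work surface. World frame = base frame: x ahead of the robot, y to its left, z up, the work surface at z = 0. Lengths are in m, angles in rad, forces in N, time in s.
With the tool pointing down it reaches from about 0.4 to 0.85 m from the base axis. Payload 4.5 kg.
Tool frame: the origin (TCP) lies at the very end of the fingers, on their centre line; the grasp point (between the pads) lies 19 mm behind it; z points along the fingers, y is the direction in which the jaws open and shut (so a half turn about z gives the same grasp; the last joint's range is limited). The gripper opens to 88 mm and grips with 3 to 60 N. Pads are 18 mm wide; open, the fingers measure 123 mm over their backs; the gripper's body (75 mm by 187 mm) begins 45 mm behind the grasp point.
Start: joints at [-1.082, 0.689, -0.195, 1.565, 0.157, 0.902, -0.215], TCP at [0.275, 0.562, 0.239] pointing down, gripper open.
Joint ranges: [-3.01, 3.01], [-0.46, 2.08], [-1.47, 1.51], [0.13, 2.56], [-1, 4.14], [0.04, 2.09], [-2.66, 2.66]. Speed limits (rad/s): [2.57, 2.57, 3.14, 3.14, 3.14, 3.14, 3.14].

INTERFACE

Orientations are given as a unit quaternion [x, y, z, w].
In Python, from plant import telemetry, imaging, r gives the robot as it stands.
- The arm moves only by the shell command python3 -m creep 'ROWS' [FORCE]. ROWS is JSON, a list of rows, each a list of 5 numbers: the closure in counts, from 0 (fully open) to 255 (shut), then the shift along the tool's x, y, z in m, then the turn about the tool's z in degrees. In form: [[fingers, x, y, z, yaw], ...]. A call has 1 to 10 rows; each row is the pose to reach, as a shift and turn from the pose commanded when the call began, along the tool's axes at that moment; what a row does not reach only later rows make up. A row lasts 1/8 s, in which the tool goes at most 62.5 mm and 10.7 degrees, less where a joint would pass 70% of its speed; a pose out of reach is approached as far as the arm can. A call with a gripper value outside its range is refused whole. The fingers move at their own pace and stop on an object; FORCE is the grip in N (left out, the last holds). Time passes only in rows, so rows that repeat a pose let the fingers close. It gives the time, the measured TCP pose, the force and the opening at its end, in the units of the state.
- telemetry.get_state(): the state, without advancing time (a new reading comes with each control period).
- imaging.snapshot(name): name is "scene" or "side" or "wrist"; returns a dict with "image" (384x512x3 uint8, blue, green, red), "camera_matrix" (3x3 intrinsics, pixels), "distortion" ([k1, k2, p1, p2, k3] as OpenCV has them; the pictures are not rectified), "R" (3x3) and "t" (3): a world point X has camera coordinates R X + t; the wrist camera has in their place "hand_eye" (4x4, takes a point from camera to tool coordinates, whose origin is the TCP and whose axes are the flange's). Camera axes: x right, y down, z forward; pixel columns grow to the right and rows downward; lengths in m; the calibration is good to about 2 mm. A picture is of the moment at which its call begins: read the wrist's pose just before it. There is no depth.
- r.finish_job(): hands the job in, once; it reports no verdict.
Trained networks look in a picture, given as the dict that the camera call returned (one of the last four; its "shot" number tells which), for a name from the list of things; names that differ only in an ending like _2 or _b are one class to them, and where a whole thing is asked for, a point or a joint stands for the part that bears it (a point fixed in the world has none). Each returns a list of dicts, best first, with "score" (0 to 1); they miss things now and then, are a little off and sometimes report something else, mostly with a low value. They report only what shows in the picture. A call takes as long as a camera call. They do not tell look-alikes from the thing itself.
- imaging.boxes_of(picture, target): "rect" ([left, top, right, bottom] in pixels, round what is visible of it).
- imaging.trace(picture, target): "pixels" (384x512 bool, what is visible of it) and "rect" ([left, top, right, bottom] in pixels, round what is visible of it).
- imaging.place_of(picture, target): "location" ([row, column] in pixels: a listed point, or the origin of a listed thing).
The state is a dict: "clock": time; "q": joint angles; "qd": joint speeds; "joint_torque": joint torques, N m; "tool_pos": TCP position; "eef_rot": TCP orientation; "contact_force": force on the tool from outside, world axes, zero at the start; "moment": the same for the moment, N m; "opening": opening from 0.0 (shut) to 1.0 (fully open).
Only numpy, scipy, OpenCV 4.12 (cv2) and the standard library are available. Lean on these libraries where they do the work, as an engineer would, in place of code of your own. Each camera call takes 0.05 s, during which the arm holds its last target.

## Working session

There is one attempt and no reset: what is moved stays moved. The work goes in short steps, Python scripts to look and compute and a shell command to move; the robot and the scene stay as the last step left them, time stands still between calls to the robot, and variables do not carry over. Pictures are saved under pics/ and viewed, and the job is handed in when it is done.

```bash
ls -la; mkdir -p pics; python3 - <<'E'
from plant import telemetry, imaging, r
import cv2, numpy as np
s=telemetry.get_state(); print({k:np.round(v,4).tolist() for k,v in s.items()})
for n in ["scene","side","wrist"]:
    p=imaging.snapshot(n); cv2.imwrite(f"pics/{n}0.png",p["image"])
    print(n,{k:(np.round(v,4).tolist() if k!='image' else 0) for k,v in p.items()})
E
```

```text
total 12
drwxr-xr-x  3 agent agent 4096 Dec  7 15:54 .
drwxr-xr-x 23 root  root  4096 Dec  7 15:54 ..
drwxr-xr-x  2 agent agent 4096 Dec  7 15:54 pics
{'clock': 0.0, 'q': [-1.0822, 0.69, -0.1945, 1.5663, 0.1573, 0.9025, -0.2151], 'qd': [0.0001, -0.0002, 0.0001, -0.0003, 0.0002, -0.0006, -0.0006], 'joint_torque': [0.0005, -52.7559, -1.2664, -15.3429, -0.0526, 0.0067, 0.0002], 'tool_pos': [0.2743, 0.5609, 0.2379], 'eef_rot': [0.2254, 0.9743, -0.0009, -0.0001], 'contact_force': [-1.1258, 0.5339, -0.6474], 'moment': [0.0428, -0.0058, -0.005], 'opening': 0.9978}
scene {'image': 0, 'camera_matrix': [[351.8139, 0.0, 251.8103], [0.0, 351.8139, 192.5047], [0.0, 0.0, 1.0]], 'distortion': [0.0157, 0.0, 0.0, 0.0, 0.0], 'R': [[-0.2554, 0.9667, -0.0135], [0.7195, 0.1807, -0.6706], [-0.6458, -0.181, -0.7417]], 't': [0.1536, -0.3325, 1.3173], 'shot': 1}
side {'image': 0, 'camera_matrix': [[396.3339, 0.0, 254.604], [0.0, 396.3339, 191.6519], [0.0, 0.0, 1.0]], 'distortion': [-0.0955, 0.0, 0.0, 0.0, 0.0], 'R': [[0.9927, -0.1195, -0.0161], [-0.0713, -0.4739, -0.8777], [0.0972, 0.8724, -0.4789]], 't': [-0.5747, 0.1563, 1.0061], 'shot': 2}
wrist {'image': 0, 'camera_matrix': [[266.2059, 0.0, 249.7088], [0.0, 266.2059, 190.5016], [0.0, 0.0, 1.0]], 'distortion': [-0.0435, 0.0, 0.0, 0.0, 0.0], 'hand_eye': [[-0.0008, -0.9513, -0.3082, 0.0791], [1.0, -0.0013, 0.0015, 0.0001], [-0.0018, -0.3082, 0.9513, -0.1469], [0.0, 0.0, 0.0, 1.0]], 'shot': 3}
```

View pics/scene0.png

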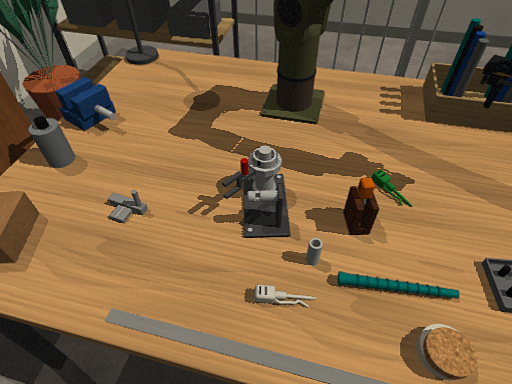

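View pics/side0.png

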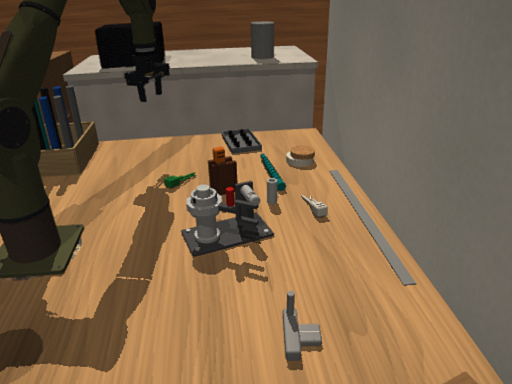

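View pics/wrist0.png

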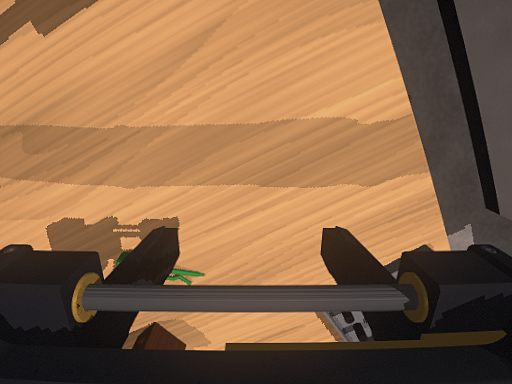

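```bash
cat > h.py <<'E'
from plant import telemetry, imaging, r
import cv2, numpy as np
from scipy.spatial.transform import Rotation as Ro
from scipy.optimize import least_squares
def campose(p, st=None):
    if 'R' in p: return np.array(p['R']),np.array(p['t'])
    H=np.array(p['hand_eye']); T=np.eye(4); T[:3,:3]=Ro.from_quat(st['eef_rot']).as_matrix(); T[:3,3]=st['tool_pos']
    M=np.linalg.inv(T@H); return M[:3,:3],M[:3,3]
def proj(X,p,st=None):
    R,t=campose(p,st)
    return cv2.projectPoints(np.atleast_2d(np.asarray(X,float)),cv2.Rodrigues(R)[0],t,np.array(p['camera_matrix']),np.array(p['distortion']))[0][:,0]
def ray(uv,p,st=None):
    R,t=campose(p,st)
    n=cv2.undistortPoints(np.array([[uv]],float),np.array(p['camera_matrix']),np.array(p['distortion']))[0,0]
    d=R.T@np.array([n[0],n[1],1]); return -R.T@t,d/np.linalg.norm(d)
def tri(obs):
    A=np.zeros((3,3));b=np.zeros(3);L=[]
    for o,d in obs:
        P=np.eye(3)-np.outer(d,d);A+=P;b+=P@o
    X=np.linalg.solve(A,b)
    return X,[np.linalg.norm((np.eye(3)-np.outer(d,d))@(X-o)) for o,d in obs]
def atz(uv,p,z,st=None):
    o,d=ray(uv,p,st); return o+d*(z-o[2])/d[2]
E
python3 - <<'E'
from h import *
P={n:imaging.snapshot(n) for n in ["scene","side"]}
for t in ["station","lock_pin","hole_mouth","knob_grip","caddy","cotter","cotter_handle","teal_grip","hosel_sleeve","putter_head"]:
    D={n:imaging.place_of(P[n],t) for n in P}
    for n in P: print(t,n,[(np.round(d['location'],1).tolist(),round(d['score'],2)) for d in D[n]][:4])
    if D['scene'] and D['side']:
        X,e=tri([ray(D[n][0]['location'][::-1],P[n]) for n in P]); print('   ',np.round(X,4),np.round(e,4))
E
```

```text
station scene [([189.0, 261.3], 0.73), ([209.5, 121.4], 0.65)]
station side [([243.1, 209.7], 0.72)]
    [ 0.4544 -0.013  -0.0026] [0.0049 0.0049]
lock_pin scene [([195.9, 255.5], 0.63)]
lock_pin side [([200.4, 254.1], 0.45)]
    [0.5768 0.0023 0.1069] [0.0035 0.0035]
hole_mouth scene [([193.7, 258.0], 0.88)]
hole_mouth side [([193.4, 255.7], 0.58)]
    [0.5821 0.01   0.1228] [0.0036 0.0036]
knob_grip scene [([163.7, 242.3], 0.83), ([260.4, 312.0], 0.24)]
knob_grip side [([193.4, 230.7], 0.65)]
    [ 0.5186 -0.0443  0.1552] [0.0002 0.0002]
caddy scene [([222.4, 354.6], 0.85)]
caddy side [([189.7, 226.9], 0.65), ([198.2, 251.3], 0.64)]
    [0.5175 0.2573 0.0068] [0.0033 0.0033]
cotter scene [([204.4, 359.2], 0.92), ([294.3, 293.8], 0.67), ([194.6, 396.1], 0.58), ([256.8, 312.7], 0.29)]
cotter side [([173.3, 223.9], 0.67), ([175.9, 180.8], 0.61), ([201.5, 308.6], 0.51)]
    [0.5098 0.255  0.0687] [0.005 0.005]
cotter_handle scene [([186.5, 366.2], 0.85), ([179.9, 376.7], 0.8), ([287.0, 394.9], 0.63), ([293.1, 263.3], 0.62)]
cotter_handle side [([210.8, 316.7], 0.83), ([177.8, 171.9], 0.69), ([155.9, 218.7], 0.54), ([193.6, 255.0], 0.36)]
    [0.6791 0.1534 0.1223] [0.1614 0.1614]
teal_grip scene [([288.7, 393.0], 0.85), ([196.2, 259.0], 0.72)]
teal_grip side [([189.6, 227.2], 0.72)]
    [ 0.5627  0.4097 -0.1111] [0.047 0.047]
hosel_sleeve scene [([260.8, 311.2], 0.67)]
hosel_sleeve side [([204.0, 272.1], 0.67)]
    [ 0.6516  0.1644 -0.0059] [0.0013 0.0013]
putter_head scene [([208.0, 122.6], 0.63)]
putter_head side [([337.2, 303.3], 0.95), ([173.2, 221.2], 0.17)]
    [ 0.6255 -0.3647  0.01  ] [0.0034 0.0034]
```

```bash
python3 - <<'E'
import cv2, numpy as np
a=cv2.imread('pics/scene0.png');b=cv2.imread('pics/side0.png')
c=cv2.resize(a[130:250,200:420],None,fx=3.6,fy=3.6,interpolation=cv2.INTER_CUBIC)
d=cv2.resize(b[130:260,150:340],None,fx=4,fy=4,interpolation=cv2.INTER_CUBIC)
cv2.imwrite('pics/z1.png',c);cv2.imwrite('pics/z2.png',d)
E
```

```text
(no output)
```

View pics/z1.png

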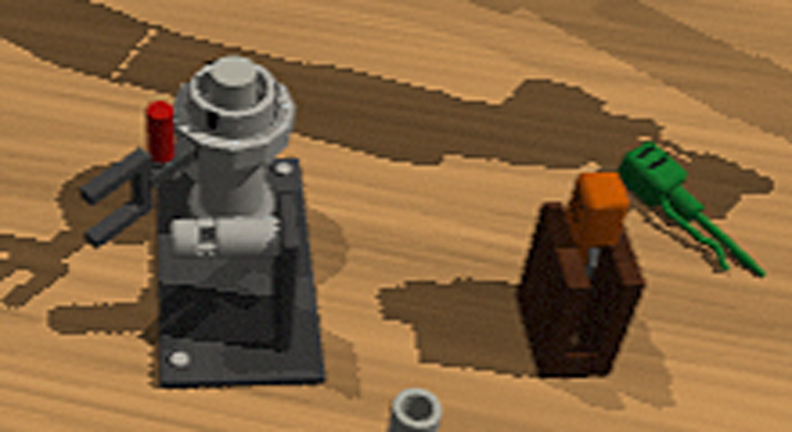

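View pics/z2.png

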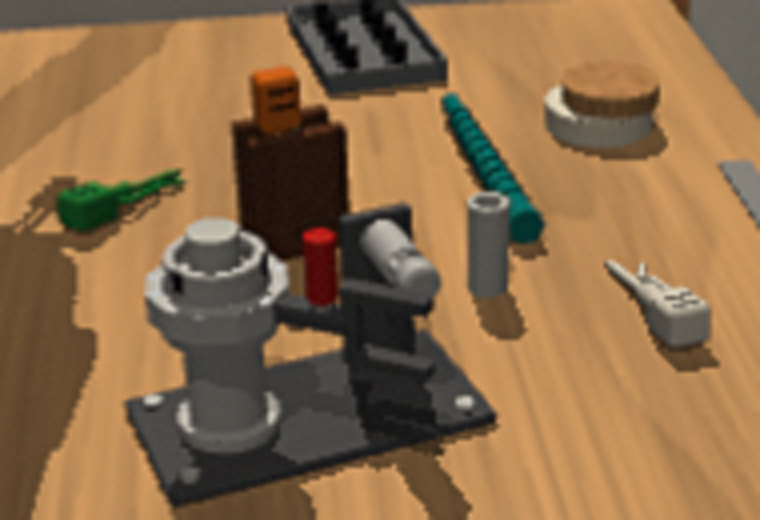

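```bash
cat >> h.py <<'E'
def yaw(st=None):
    st=st or telemetry.get_state(); M=Ro.from_quat(st['eef_rot']).as_matrix(); return np.degrees(np.arctan2(M[1,0],M[0,0]))
def shift(target,yawdeg=None):
    st=telemetry.get_state(); M=Ro.from_quat(st['eef_rot']).as_matrix()
    s=M.T@(np.array(target)-st['tool_pos']); dy=0
    if yawdeg is not None: dy=-((yawdeg-yaw(st)+180)%360-180)
    print('pos',np.round(st['tool_pos'],4),'yaw',round(yaw(st),2),'q7',round(st['q'][6],2),'SHIFT',np.round(s,4),'yawturn',round(dy,2),'|s|',round(np.linalg.norm(s),3),'F',np.round(st['contact_force'],2),'t',round(st['clock'],2))
E
python3 -c "
from h import *
shift([0.5,0.25,0.33],180)"
```

```text
pos [0.2745 0.5615 0.2387] yaw 153.94 q7 -0.22 SHIFT [-0.3394 -0.1808 -0.0913] yawturn -26.06 |s| 0.395 F [-0.39 -0.34 -0.49] t 1.25
```

```bash
python3 -m creep '[[0,-0.05,-0.027,-0.014,-4],[0,-0.1,-0.054,-0.028,-8],[0,-0.15,-0.081,-0.042,-13],[0,-0.2,-0.108,-0.056,-18],[0,-0.25,-0.135,-0.07,-22],[0,-0.3,-0.162,-0.084,-26],[0,-0.339,-0.181,-0.091,-26],[0,-0.339,-0.181,-0.091,-26]]'; python3 - <<'E'
from h import *
st=telemetry.get_state(); p=imaging.snapshot('wrist'); cv2.imwrite('pics/w1.png',p['image'])
shift([0.55,0.0,0.33],180)
for t in ['caddy','cotter_handle','cotter']:
    print(t,[(np.round(d['location'],1).tolist(),round(d['score'],2),np.round(atz(d['location'][::-1],p,{'caddy':0,'cotter_handle':.1275,'cotter':.065}[t],st),4)) for d in imaging.place_of(p,t)][:3])
E
```

```text
clock: 2.25
tool_pos: [0.5025, 0.2458, 0.3301]
eef_rot: [0.005, 1.0, -0.001, 0.001]
contact_force: [-0.3, 0.2, -0.1]
opening: 0.999
pos [0.5005 0.2485 0.3298] yaw 179.72 q7 0.81 SHIFT [-5.070e-02 -2.483e-01 -2.000e-04] yawturn -0.28 |s| 0.253 F [-0.26  0.55 -0.06] t 2.3
caddy [([152.3, 262.7], 0.81, array([0.507 , 0.2689, 0.    ]))]
cotter_handle [([48.7, 295.1], 0.82, array([0.3605, 0.301 , 0.1275])), ([282.4, 169.0], 0.82, array([0.6883, 0.1167, 0.1275])), ([164.5, 258.2], 0.65, array([0.5009, 0.2569, 0.1275]))]
cotter [([75.8, 321.0], 0.84, array([0.385 , 0.3494, 0.065 ])), ([277.4, 199.2], 0.79, array([0.7248, 0.1506, 0.065 ])), ([157.7, 257.2], 0.66, array([0.504 , 0.2572, 0.065 ]))]
```

View pics/w1.png

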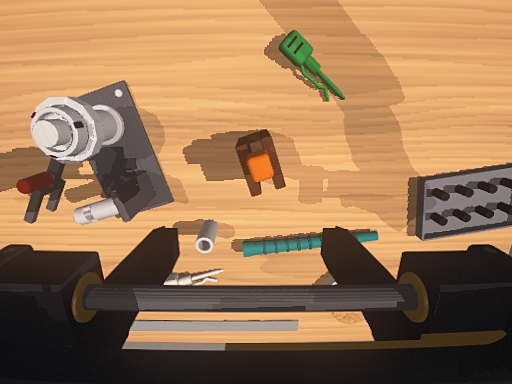

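```bash
python3 - <<'E'
import cv2
a=cv2.imread('pics/w1.png')
cv2.imwrite('pics/z3.png',cv2.resize(a[115:210,215:310],None,fx=6,fy=6,interpolation=cv2.INTER_CUBIC))
cv2.imwrite('pics/z4.png',cv2.resize(a[70:240,10:190],None,fx=3.5,fy=3.5,interpolation=cv2.INTER_CUBIC))
E
```

```text
(no output)
```

View pics/z3.png

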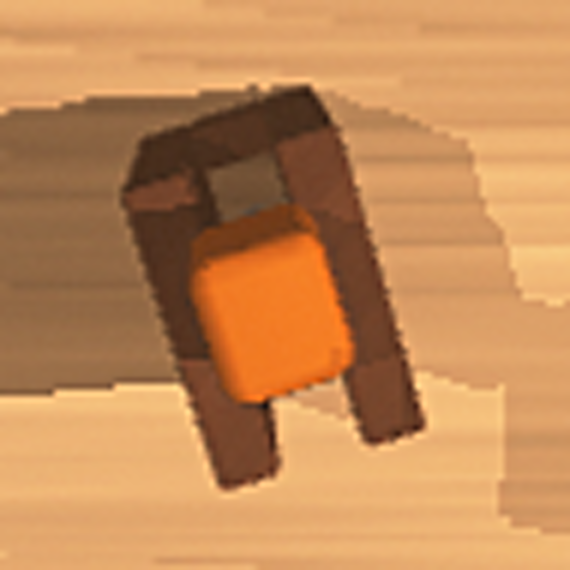

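View pics/z4.png

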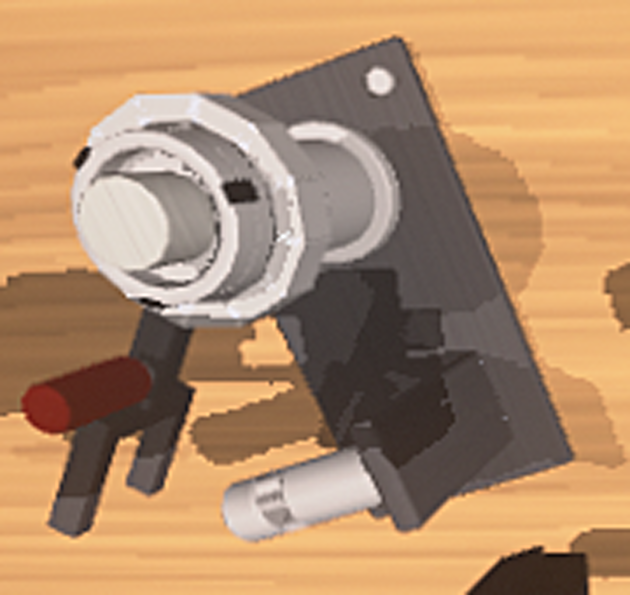

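```bash
python3 - <<'E'
from h import *
import json
st=telemetry.get_state(); p=imaging.snapshot('wrist'); cv2.imwrite('pics/w2.png',p['image'])
C=[atz(u,p,.105,st) for u in [(252,196.7),(285.8,186.7),(270,136.7),(235.5,149.2)]]
for c in C: print(np.round(c,4))
C=np.array(C);print('center',C.mean(0)); d=(C[0]+C[1]-C[2]-C[3]);print('yaw',np.degrees(np.arctan2(d[1],d[0])), 'len',np.linalg.norm(d)/2, 'wid',np.linalg.norm(C[1]-C[0]),np.linalg.norm(C[2]-C[3]))
# handle top corners z=.15
H=[atz((215+x/6,115+y/6),p,.150,st) for x,y in [(195,275),(320,235),(352,360),(245,402)]]
for c in H: print(np.round(c,4))
H=np.array(H);print('hc',H.mean(0))
ps=imaging.snapshot('scene');pd=imaging.snapshot('side')
cv2.imwrite('pics/s2.png',cv2.resize(ps['image'][160:245,325:415],None,fx=7,fy=7,interpolation=cv2.INTER_CUBIC))
cv2.imwrite('pics/d2.png',cv2.resize(pd['image'][140:205,195:255],None,fx=8,fy=8,interpolation=cv2.INTER_CUBIC))
E
```

```text
[0.5493 0.2552 0.105 ]
[0.5339 0.3046 0.105 ]
[0.4617 0.2797 0.105 ]
[0.479  0.2319 0.105 ]
center [0.50597352 0.26784658 0.105     ]
yaw 18.667527065414422 len 0.07521276423579241 wid 0.0517325032263392 0.050893568597855904
[0.4863 0.2489 0.15  ]
[0.4779 0.2747 0.15  ]
[0.5045 0.282  0.15  ]
[0.5137 0.2595 0.15  ]
hc [0.49561801 0.26627832 0.15      ]
```

View pics/s2.png

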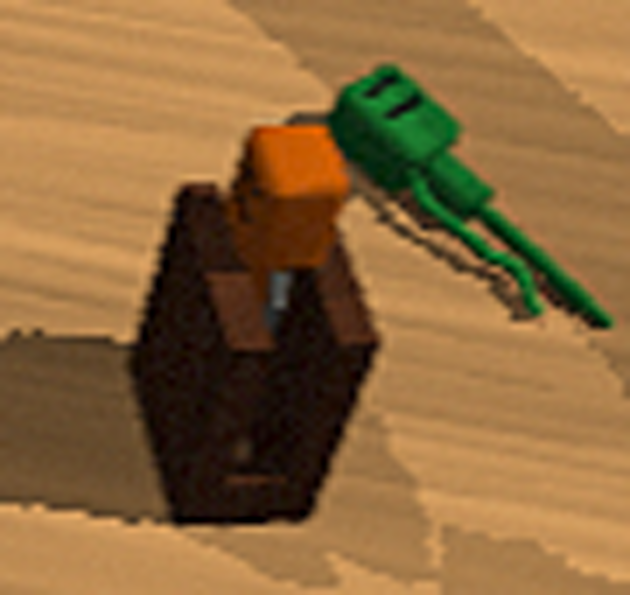

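View pics/d2.png

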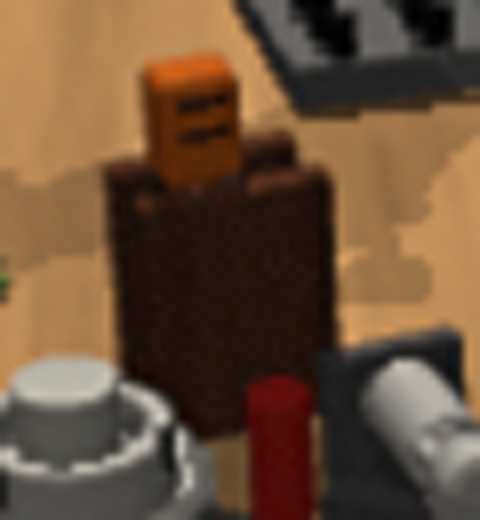

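```bash
python3 - <<'E'
from h import *
st=telemetry.get_state(); p=imaging.snapshot('wrist')
f=lambda x,y:(10+x/3.5,70+y/3.5)
A=atz(f(400,37),p,.01,st);B=atz(f(573,458),p,.01,st);d=B-A
print('plate',A,B,np.linalg.norm(d),np.degrees(np.arctan2(d[1],d[0])))
# bolt, pin ends, knob, 
print('pin hole top',atz(f(272,490),p,.124,st),'pin axis free end',atz(f(245,512),p,.110,st),'at bracket',atz(f(372,482),p,.11,st))
print('knob top',atz(f(47,405),p,.167,st),'stub top',atz(f(125,220),p,.156,st))
shift([0.56,-0.01,0.30],180)
E
```

```text
plate [0.38031681 0.04461337 0.01      ] [0.59127754 0.1094183  0.01      ] 0.2206900721210995 17.07641012171164
pin hole top [0.56368386 0.01663354 0.124     ] pin axis free end [ 0.57977767 -0.00683265  0.11      ] at bracket [0.56553981 0.05208478 0.11      ]
knob top [ 0.51372824 -0.03274791  0.167     ] stub top [0.45000487 0.00355741 0.156     ]
pos [0.4988 0.251  0.3296] yaw -179.93 q7 0.81 SHIFT [-0.0609 -0.2611  0.0296] yawturn 0.07 |s| 0.27 F [ 0.49  0.46 -0.39] t 2.65
```

```bash
python3 -m creep '[[0,-0.01,-0.05,0.006,-4],[0,-0.022,-0.1,0.012,-8],[0,-0.034,-0.15,0.018,-10],[0,-0.046,-0.2,0.024,-10],[0,-0.06,-0.25,0.03,-10],[0,-0.061,-0.261,0.03,-10],[0,-0.061,-0.261,0.03,-10]]'; python3 - <<'E'
from h import *
st=telemetry.get_state(); p=imaging.snapshot('wrist'); cv2.imwrite('pics/w3.png',p['image']); np.save('w3.npy',{'p':p,'st':st},allow_pickle=True)
cv2.imwrite('pics/w3z.png',cv2.resize(p['image'][40:290,120:400],None,fx=2.4,fy=2.4,interpolation=cv2.INTER_CUBIC))
print(np.round(st['tool_pos'],4),yaw(st))
for t in ["station","lock_pin","hole_mouth","knob_grip"]:
    print(t,[(np.round(d['location'],1).tolist(),round(d['score'],2),np.round(atz(d['location'][::-1],p,{'station':0,'lock_pin':.11,'hole_mouth':.1221,'knob_grip':.15}[t],st),4)) for d in imaging.place_of(p,t)][:2])
E
```

```text
clock: 3.52
tool_pos: [0.5602, -0.0108, 0.2996]
eef_rot: [-0.086, 0.996, 0.0, -0.0]
contact_force: [-0.1, -0.2, -0.4]
opening: 1.0
[ 0.5602 -0.0108  0.2996] -170.08756110370905
station []
lock_pin [([181.0, 261.7], 0.7, array([0.5743, 0.0076, 0.11  ])), ([134.0, 226.5], 0.23, array([ 0.5219, -0.0469,  0.11  ]))]
hole_mouth [([192.1, 261.8], 0.68, array([0.5855, 0.0093, 0.1221]))]
knob_grip [([133.7, 226.3], 0.68, array([ 0.5169, -0.0445,  0.15  ]))]
```

View pics/w3z.png

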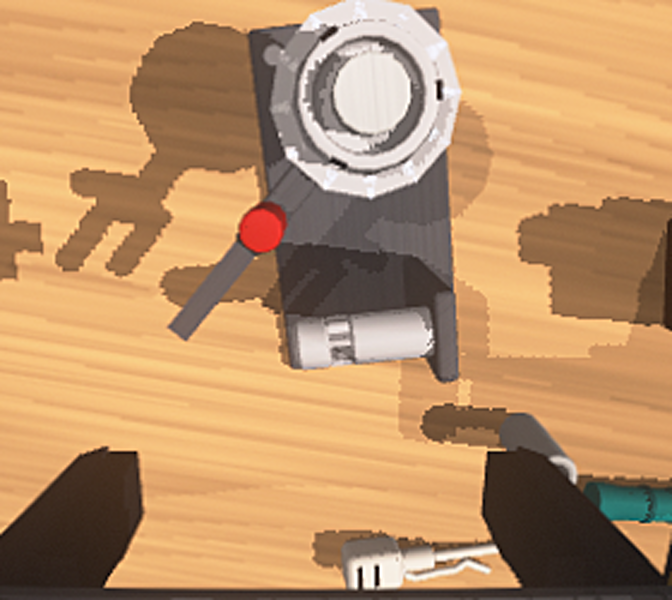

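```bash
cat > geo.py <<'E'
from h import *
D=np.load('w3.npy',allow_pickle=True).item();p,st=D['p'],D['st']
f=lambda x,y:(120+x/2.4,40+y/2.4)
S=atz(f(372,92),p,.156,st);print('stub',S)
K=atz(f(262,226),p,.167,st);print('knob',K,np.linalg.norm((K-S)[:2]))
a=atz(f(291,343),p,.11,st);b=atz(f(435,332),p,.11,st);d=b-a
print('pin',a,b,np.degrees(np.arctan2(d[1],d[0]))-90,np.linalg.norm(d))
M=atz(f(341,341),p,.122,st);print('mouth',M)
A=atz(f(250,33),p,.01,st);B=atz(f(292,366),p,.01,st);d=B-A;print('plate left',A,B,np.degrees(np.arctan2(d[1],d[0])),np.linalg.norm(d))
E
python3 geo.py
```

```text
stub [ 0.45267193 -0.00353355  0.156     ]
knob [ 0.51493134 -0.04040765  0.167     ] 0.07235974704790543
pin [ 0.58148506 -0.01845667  0.11      ] [0.56183175 0.05809237 0.11      ] 14.39919536231379 0.0790316882567694
mouth [0.57234338 0.00717924 0.122     ]
plate left [ 0.41693667 -0.07430084  0.01      ] [ 0.62786317 -0.01301347  0.01      ] 16.201892111923247 0.2196500205542289
```

```bash
python3 -c "
from h import *
shift([0.5165,-0.042,0.142])"
```

```text
pos [ 0.5602 -0.009   0.3   ] yaw -169.87 q7 1.43 SHIFT [ 0.0489 -0.0249  0.158 ] yawturn 0 |s| 0.167 F [-0.42 -0.12 -0.1 ] t 3.77
```

```bash
python3 -m creep '[[0,0.049,-0.025,0.03,0],[0,0.049,-0.025,0.08,0],[0,0.049,-0.025,0.125,0],[60,0.049,-0.025,0.158,0],[140,0.049,-0.025,0.158,0],[140,0.049,-0.025,0.158,0],[140,0.049,-0.025,0.158,0]]' 15; python3 - <<'E'
from h import *
st=telemetry.get_state(); p=imaging.snapshot('wrist'); cv2.imwrite('pics/w4.png',p['image'])
# arc waypoints in tool axes for knob angle
S=np.array([.4527,-.0035]);R=.0715+.0
pos=np.array(st['tool_pos']);M=Ro.from_quat(st['eef_rot']).as_matrix()
print(pos,st['contact_force'],st['opening'])
v=pos[:2]-S;a0=np.degrees(np.arctan2(v[1],v[0]));print(np.linalg.norm(v),a0)
for a in np.linspace(a0,16,7):
    t=S+.074*np.array([np.cos(np.radians(a)),np.sin(np.radians(a))]); print(round(a,1),np.round(M.T@np.array([*(t-pos[:2]),0]),4))
E
```

```text
clock: 4.65
tool_pos: [0.5175, -0.0439, 0.1432]
eef_rot: [-0.087, 0.996, -0.0, 0.002]
contact_force: [0.1, -0.2, 0.3]
opening: 0.566
[ 0.51750812 -0.04392355  0.14323046] [ 0.12854766 -0.22416196  0.27897564] 0.566278332847457
0.0763816482917235 -31.953525743363763
-32.0 [ 0.0018  0.0016 -0.    ]
-24.0 [-0.0046  0.0097  0.    ]
-16.0 [-0.0097  0.0187  0.    ]
-8.0 [-0.0136  0.0282  0.    ]
0.0 [-0.016   0.0382  0.    ]
8.0 [-0.0171  0.0485  0.    ]
16.0 [-0.0167  0.0588  0.    ]
```

View pics/w4.png

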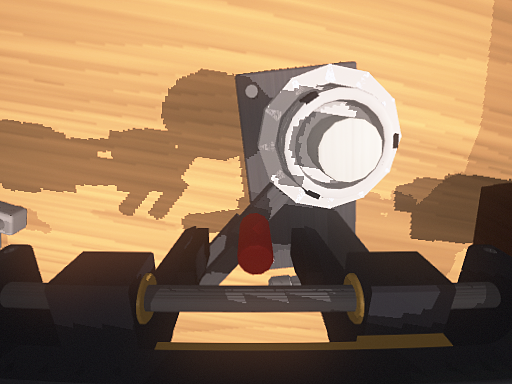

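```bash
python3 -m creep '[[172,0,0,0,0],[172,0,0,0,0],[172,-0.005,0.0097,0,0],[172,-0.0097,0.0187,0,0],[172,-0.0136,0.0282,0,0],[172,-0.016,0.0382,0,0],[172,-0.0171,0.0485,0,0],[172,-0.0169,0.056,0,0],[172,-0.0167,0.0588,0,0],[172,-0.0167,0.0588,0,0]]' 15; python3 - <<'E'
from h import *
st=telemetry.get_state(); p=imaging.snapshot('wrist'); cv2.imwrite('pics/w5.png',p['image'])
pos=np.array(st['tool_pos']);print(pos,yaw(st),st['contact_force'],st['opening'])
E
```

```text
clock: 5.95
tool_pos: [0.5215, 0.0173, 0.1415]
eef_rot: [-0.087, 0.996, 0.0, -0.001]
contact_force: [-0.1, 0.6, 0.1]
opening: 0.325
[0.52153631 0.01729946 0.14147467] -170.01029258102085 [-0.10590004  0.61182632  0.08088045] 0.3247374343287452
```

View pics/w5.png

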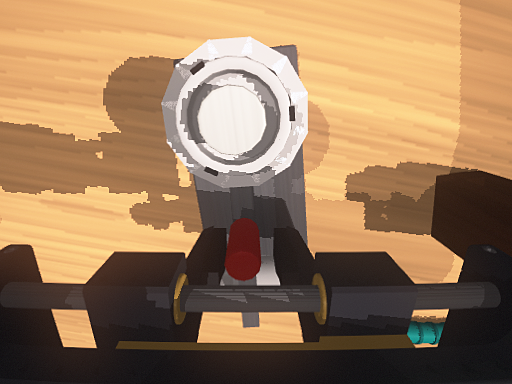

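Knob at (243,248) is nearly in line with the plate; I keep pushing in small steps until a stop force appears.

```bash
python3 -m creep '[[172,0,0.002,0,0],[172,0,0.004,0,0],[172,0,0.004,0,0]]';python3 -m creep '[[172,0,0.002,0,0],[172,0,0.004,0,0],[172,0,0.004,0,0]]'
```

```text
clock: 6.38
tool_pos: [0.5214, 0.0204, 0.1415]
eef_rot: [-0.087, 0.996, -0.0, -0.001]
contact_force: [-1.6, -1.4, 0.0]
opening: 0.327
clock: 6.75
tool_pos: [0.5213, 0.0212, 0.1415]
eef_rot: [-0.085, 0.996, -0.002, -0.0]
contact_force: [0.9, -7.8, -1.2]
opening: 0.324
```

```bash
python3 -m creep '[[172,0,0.003,0,0],[172,0,0.003,0,0],[172,0,0.003,0,0]]'; python3 - <<'E'
from h import *
st=telemetry.get_state(); p=imaging.snapshot('wrist'); cv2.imwrite('pics/w6.png',p['image'])
q=imaging.snapshot('scene'); cv2.imwrite('pics/s6.png',cv2.resize(q['image'][130:250,200:320],None,fx=5,fy=5,interpolation=cv2.INTER_CUBIC))
q=imaging.snapshot('side'); cv2.imwrite('pics/d6.png',cv2.resize(q['image'][170:260,170:290],None,fx=5,fy=5,interpolation=cv2.INTER_CUBIC))
E
```

```text
clock: 7.12
tool_pos: [0.5213, 0.0214, 0.1415]
eef_rot: [-0.084, 0.996, -0.004, -0.0]
contact_force: [3.0, -13.2, -2.0]
opening: 0.326
```

View pics/s6.png

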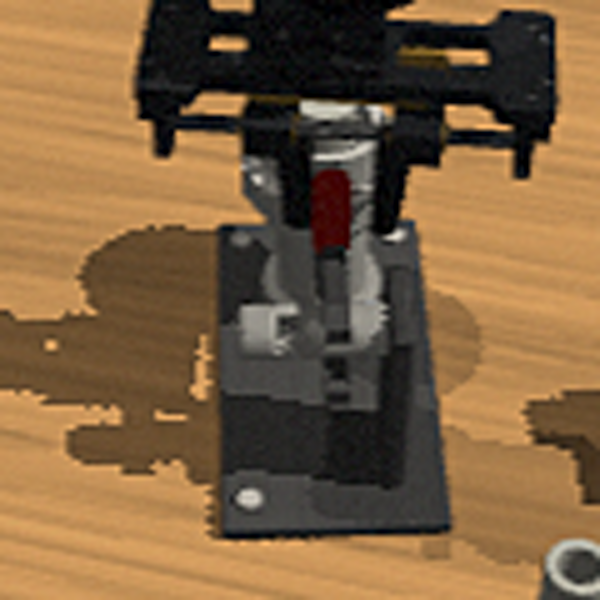

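View pics/d6.png

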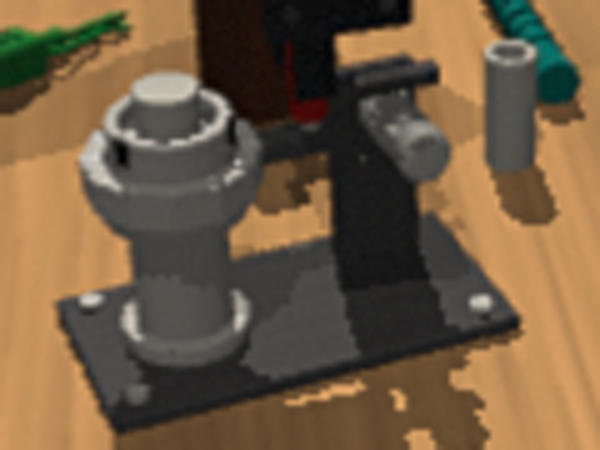

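```bash
python3 -m creep '[[130,0,-0.008,0,0],[100,0,-0.01,0,0],[80,0,-0.01,-0.02,0],[40,0.005,-0.01,-0.07,0],[0,0.0,-0.01,-0.12,0],[0,-0.03,-0.01,-0.16,0],[0,-0.045,-0.01,-0.16,0],[0,-0.045,-0.01,-0.16,0]]'; python3 - <<'E'
from h import *
st=telemetry.get_state(); p=imaging.snapshot('wrist'); cv2.imwrite('pics/w7.png',p['image']); np.save('w7.npy',{'p':p,'st':st},allow_pickle=True)
cv2.imwrite('pics/w7z.png',cv2.resize(p['image'][0:260,120:400],None,fx=2.3,fy=2.3,interpolation=cv2.INTER_CUBIC))
for t in ["lock_pin","hole_mouth","knob_grip"]:
    print(t,[(np.round(d['location'],1).tolist(),round(d['score'],2),np.round(atz(d['location'][::-1],p,{'station':0,'lock_pin':.11,'hole_mouth':.1221,'knob_grip':.15}[t],st),4)) for d in imaging.place_of(p,t)][:2])
shift([0.4955,0.266,0.25],198.5)
E
```

```text
clock: 8.28
tool_pos: [0.5673, 0.0267, 0.3019]
eef_rot: [-0.087, 0.996, 0.001, 0.001]
contact_force: [-0.4, 0.6, 0.1]
opening: 1.001
lock_pin [([172.7, 236.7], 0.83, array([0.5768, 0.0112, 0.11  ]))]
hole_mouth [([178.3, 233.9], 0.76, array([0.5815, 0.0089, 0.1221])), ([239.2, 409.0], 0.2, array([0.6263, 0.2638, 0.1221]))]
knob_grip [([138.0, 247.8], 0.77, array([0.5251, 0.0171, 0.15  ])), ([148.2, 24.8], 0.62, array([ 0.5794, -0.2355,  0.15  ]))]
pos [0.5656 0.0255 0.301 ] yaw -170.02 q7 1.38 SHIFT [0.0273 0.249  0.0512] yawturn -8.52 |s| 0.256 F [-0.59 -0.5   0.85] t 8.47
```

View pics/w7z.png

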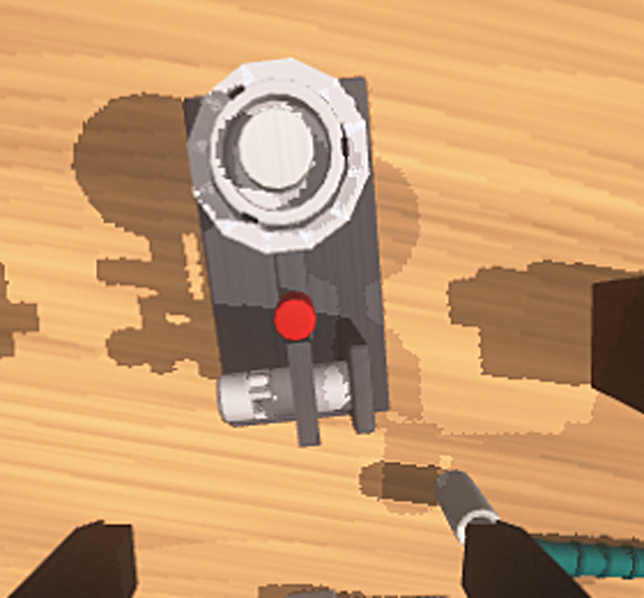

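```bash
python3 -m creep '[[0,0.006,0.05,0,-2],[0,0.011,0.1,0,-4],[0,0.016,0.15,0.01,-6],[0,0.022,0.2,0.025,-8.5],[0,0.027,0.249,0.04,-8.5],[0,0.027,0.249,0.041,-8.5],[0,0.027,0.249,0.041,-8.5]]'; python3 - <<'E'
from h import *
st=telemetry.get_state(); p=imaging.snapshot('wrist'); cv2.imwrite('pics/w8.png',p['image']); np.save('w8.npy',{'p':p,'st':st},allow_pickle=True)
print(np.round(st['tool_pos'],4),yaw(st),st['q'])
cv2.imwrite('pics/w8z.png',cv2.resize(p['image'][80:230,170:340],None,fx=4,fy=4,interpolation=cv2.INTER_CUBIC))
E
```

```text
clock: 9.35
tool_pos: [0.497, 0.265, 0.2604]
eef_rot: [-0.16, 0.987, -0.001, -0.0]
contact_force: [0.7, -0.3, -0.6]
opening: 1.007
[0.497  0.265  0.2604] -161.56374817534495 [-0.32378015  0.60092449 -0.41420973  1.72118913  0.29978533  0.88399977
  1.02702343]
```

View pics/w8z.png

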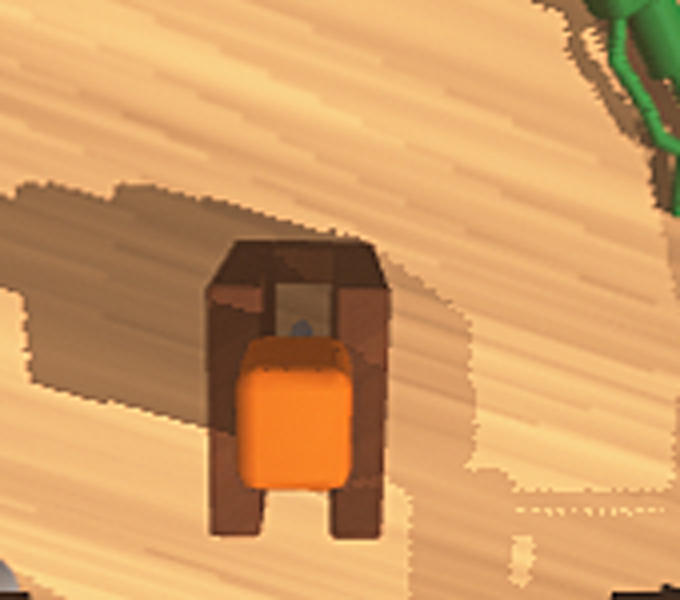

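```bash
python3 - <<'E'
from h import *
D=np.load('w8.npy',allow_pickle=True).item();p,st=D['p'],D['st']
M=Ro.from_quat(st['eef_rot']).as_matrix()
f=lambda x,y:(170+x/4,80+y/4)
def T(name,x,y,z):
    X=atz(f(x,y),p,z,st); print(name,np.round(X,4),'tool',np.round(M.T@(X-st['tool_pos']),4))
T('front L',210,536,.105);T('front R',382,538,.105);T('back R',390,290,.105);T('back L',205,288,.105)
T('bottom back L',236,241,0);T('bottom back R',376,241,0)
T('slot L back',265,300,.105);T('slot R back',336,300,.105)
T('slot L front',262,535,.105);T('slot R front',332,535,.105)
T('wall inner top',303,283,.026);T('wall outer top?',303,250,.026)
T('dot top',302,320,.01);T('dot bottom',302,337,.02)
T('handle top back L',245,368,.15);T('handle top back R',345,368,.15);T('handle front L',247,487,.15);T('handle front R',348,487,.15)
T('handle bot back L',238,380,.15);
E
```

```text
front L [0.5545 0.2482 0.105 ] tool [-0.0494 -0.0339  0.1553]
front R [0.5384 0.2986 0.105 ] tool [-0.0501  0.019   0.1553]
back R [0.4654 0.2752 0.105 ] tool [0.0266 0.02   0.1554]
back L [0.4815 0.2249 0.105 ] tool [ 0.0272 -0.0329  0.1554]
bottom back L [0.4812 0.2259 0.    ] tool [ 0.0271 -0.0317  0.2604]
bottom back R [0.4644 0.2763 0.    ] tool [0.027  0.0214 0.2604]
slot L back [0.4794 0.2422 0.105 ] tool [ 0.0237 -0.0158  0.1554]
slot R back [0.473  0.2615 0.105 ] tool [0.0237 0.0045 0.1554]
slot L front [0.5491 0.2632 0.105 ] tool [-0.049  -0.0179  0.1553]
slot R front [0.5423 0.2837 0.105 ] tool [-0.049   0.0036  0.1553]
wall inner top [0.4842 0.254  0.026 ] tool [ 0.0154 -0.006   0.2344]
wall outer top? [0.473  0.2503 0.026 ] tool [ 0.0272 -0.0059  0.2344]
dot top [0.5003 0.2586 0.01  ] tool [-0.0014 -0.0067  0.2504]
dot bottom [0.5044 0.2602 0.02  ] tool [-0.0057 -0.0066  0.2404]
handle top back L [0.4887 0.2422 0.15  ] tool [ 0.015  -0.0188  0.1104]
handle top back R [0.4808 0.2658 0.15  ] tool [0.0149 0.0061 0.1104]
handle front L [0.5186 0.252  0.15  ] tool [-0.0166 -0.0189  0.1104]
handle front R [0.5104 0.2767 0.15  ] tool [-0.0166  0.0071  0.1103]
handle bot back L [0.4922 0.2415 0.15  ] tool [ 0.0119 -0.0206  0.1104]
```

```bash
python3 - <<'E'
import numpy as np
from scipy.optimize import brentq
Ex,Ez=.0154,.026; x0=-.0008
def th(px,pz):
    g=lambda t:(px-Ex)*np.cos(t)-(pz-Ez)*np.sin(t)+.004   # signed: E = P - s u + 4 n -> (E-P).n=4
    # (E-P)·n = (Ex-px)cos -(Ez-pz) sin = 4
    f=lambda t:(Ex-px)*np.cos(t)-(Ez-pz)*np.sin(t)-.004
    if f(0)>0: return 0
    return brentq(f,0,1.2)
for px,pz in [(x0,.131),(x0,.137),(.012,.137),(.024,.138),(.036,.138),(.044,.138),(.05,.134),(.058,.128),(.066,.122),(.068,.121),(.070,.120)]:
    t=th(px,pz);u=np.array([np.sin(t),np.cos(t)]);P=np.array([px,pz]);C=P-.0035*u;B=C-.0225*u
    n=np.array([np.cos(t),-np.sin(t)]);corner=B+.017*n
    E2=np.array([.0272,.105]); s=(P-np.array([Ex,Ez]))@u
    print(px,pz,'th',round(np.degrees(t),1),'corner',np.round(corner,4),'edge clr',round(float((B-E2)@u),4),'s',round(s,4))
E
python3 -c "
from h import *
D=np.load('w8.npy',allow_pickle=True).item();
M=Ro.from_quat(D['st']['eef_rot']).as_matrix();X=D['st']['tool_pos']+M@np.array([-.0008,-.0067,0]);X[2]=.112;print(X)
shift(X)"
```

```text
-0.0008 0.131 th 0.0 corner [0.0162 0.105 ] edge clr 0.0 s 0.105
-0.0008 0.137 th 0.0 corner [0.0162 0.111 ] edge clr 0.006 s 0.111
0.012 0.137 th 0.3 corner [0.0289 0.1109] edge clr 0.0059 s 0.111
0.024 0.138 th 6.4 corner [0.038  0.1103] edge clr 0.0064 s 0.1123
0.036 0.138 th 12.4 corner [0.047  0.1089] edge clr 0.0081 s 0.1138
0.044 0.138 th 16.3 corner [0.053  0.1083] edge clr 0.0104 s 0.1155
0.05 0.134 th 19.8 corner [0.0572 0.1038] edge clr 0.009 s 0.1133
0.058 0.128 th 24.7 corner [0.0626 0.0973] edge clr 0.0078 s 0.1105
0.066 0.122 th 29.9 corner [0.0678 0.091 ] edge clr 0.0081 s 0.1084
0.068 0.121 th 31.1 corner [0.0691 0.09  ] edge clr 0.0088 s 0.1085
0.07 0.12 th 32.3 corner [0.0705 0.0889] edge clr 0.0095 s 0.1086
[0.4998995 0.2588505 0.112    ]
pos [0.4976 0.2643 0.2606] yaw -161.66 q7 1.03 SHIFT [-0.0005 -0.0057  0.1486] yawturn 0 |s| 0.149 F [ 0.07 -0.84 -0.44] t 9.4
```

```bash
python3 -m creep '[[0,-0.001,-0.006,0.03,0],[0,-0.001,-0.006,0.08,0],[0,-0.001,-0.006,0.125,0],[0,-0.001,-0.006,0.148,0],[0,-0.001,-0.006,0.148,0],[255,-0.001,-0.006,0.148,0],[255,-0.001,-0.006,0.148,0],[255,-0.001,-0.006,0.148,0],[255,-0.001,-0.006,0.148,0],[255,-0.001,-0.006,0.148,0]]' 12; python3 - <<'E'
from h import *
st=telemetry.get_state(); p=imaging.snapshot('wrist'); cv2.imwrite('pics/w9.png',p['image'])
p=imaging.snapshot('scene'); cv2.imwrite('pics/s9.png',cv2.resize(p['image'][130:250,310:430],None,fx=5,fy=5,interpolation=cv2.INTER_CUBIC))
print(st['tool_pos'],yaw(st),st['contact_force'],st['opening'])
E
```

```text
clock: 10.65
tool_pos: [0.5001, 0.2607, 0.1129]
eef_rot: [-0.16, 0.987, 0.0, 0.0]
contact_force: [0.8, -0.8, 1.1]
opening: 0.459
[0.50010456 0.26066138 0.11287948] -161.55392074089065 [ 0.76375302 -0.82740137  1.10608924] 0.45897975648823475
```

View pics/w9.png

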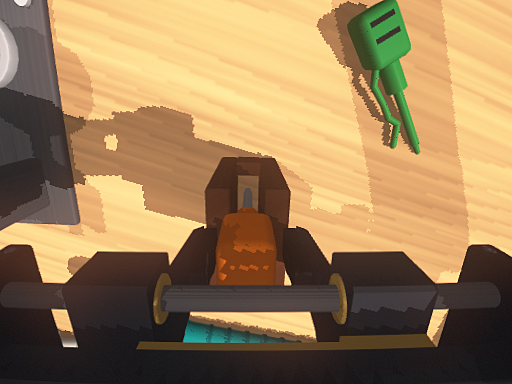

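View pics/s9.png

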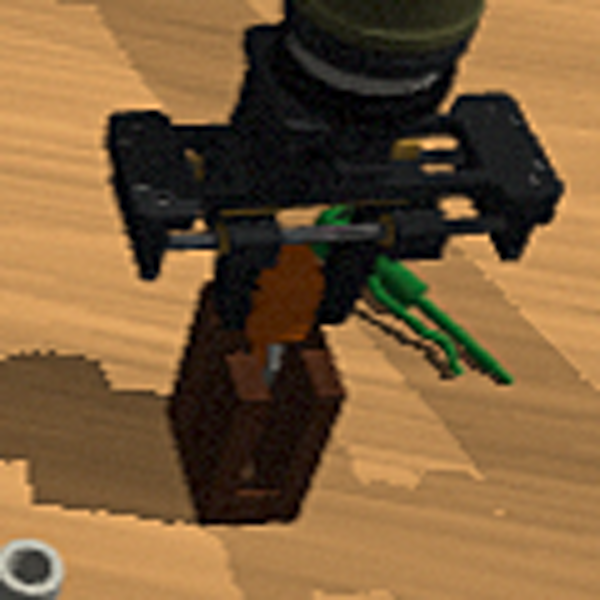

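```bash
python3 -m creep '[[255,0,0,0,0],[255,0,0,0,0],[255,0,0,0,0]]' 12
```

```text
clock: 11.12
tool_pos: [0.5002, 0.2603, 0.1127]
eef_rot: [-0.16, 0.987, -0.0, -0.0]
contact_force: [1.3, -1.3, 1.7]
opening: 0.335
```

```bash
python3 -m creep '[[255,0,0,-0.006,0],[255,0.007,0,-0.006,0],[255,0.014,0,-0.006,0],[255,0.020,0,-0.007,0],[255,0.026,0,-0.007,0],[255,0.032,0,-0.007,0],[255,0.038,0,-0.007,0],[255,0.038,0,-0.007,0]]' 12; python3 - <<'E'
from h import *
st=telemetry.get_state(); p=imaging.snapshot('wrist'); cv2.imwrite('pics/w10.png',p['image'])
p=imaging.snapshot('scene'); cv2.imwrite('pics/s10.png',cv2.resize(p['image'][130:250,310:430],None,fx=5,fy=5,interpolation=cv2.INTER_CUBIC))
p=imaging.snapshot('side'); cv2.imwrite('pics/d10.png',cv2.resize(p['image'][110:220,180:290],None,fx=5,fy=5,interpolation=cv2.INTER_CUBIC))
print(st['tool_pos'],yaw(st),st['contact_force'],st['moment'],st['opening'])
E
```

```text
clock: 12.12
tool_pos: [0.4631, 0.2486, 0.1198]
eef_rot: [-0.161, 0.987, -0.0, -0.0]
contact_force: [-0.2, -0.5, -0.5]
opening: 0.339
[0.46313366 0.24857213 0.11976928] -161.51633697681268 [-0.22212072 -0.53136317 -0.52423747] [ 0.02160429 -0.0980188  -0.02948133] 0.3387442384963876
```

View pics/d10.png

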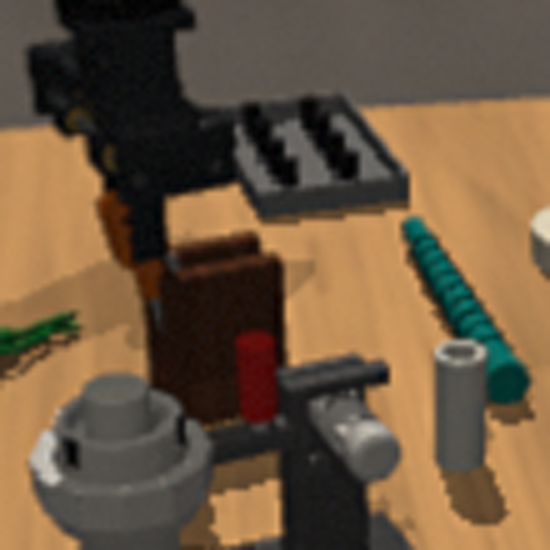

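View pics/w10.png

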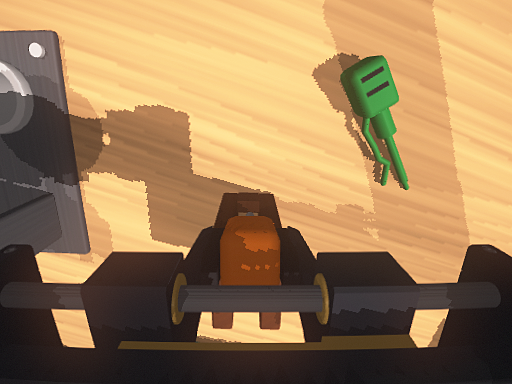

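```bash
python3 -m creep '[[255,0.006,0,0,0],[255,0.012,0,0.003,0],[255,0.017,0,0.007,0],[255,0.022,0,0.011,0],[255,0.026,0,0.014,0],[255,0.030,0,0.016,0],[255,0.030,0,0.016,0]]' 12; python3 - <<'E'
from h import *
st=telemetry.get_state()
p=imaging.snapshot('side'); cv2.imwrite('pics/d11.png',cv2.resize(p['image'][110:220,180:290],None,fx=5,fy=5,interpolation=cv2.INTER_CUBIC))
print(st['tool_pos'],yaw(st),st['contact_force'],st['moment'],st['opening'])
E
```

```text
clock: 13.15
tool_pos: [0.4351, 0.239, 0.1035]
eef_rot: [-0.16, 0.987, -0.0, -0.0]
contact_force: [1.1, 0.5, 0.3]
opening: 0.338
[0.43511898 0.2389557  0.10349734] -161.54299754982677 [1.09408442 0.52247355 0.301652  ] [ 0.16332015 -0.10740824 -0.00025082] 0.3380816589717627
```

View pics/d11.png

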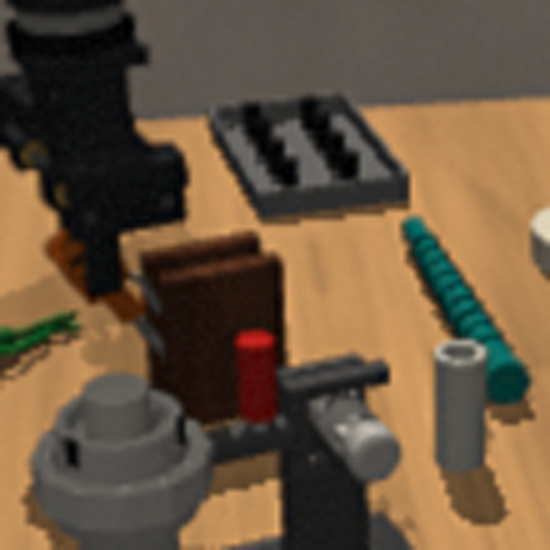

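```bash
python3 -m creep '[[255,0,0,0,0],[255,0,0,-0.02,0],[255,0,0,-0.05,0],[255,0,0,-0.09,0],[255,0,0,-0.13,0],[255,0.02,0,-0.15,0],[255,0.02,0,-0.15,0]]' 40; python3 - <<'E'
from h import *
st=telemetry.get_state()
P={}
for n in ['scene','side','wrist']:
    p=imaging.snapshot(n); P[n]=p; cv2.imwrite(f'pics/{n}12.png',p['image'])
np.save('v12.npy',{'P':P,'st':st},allow_pickle=True)
print(st['tool_pos'],yaw(st),st['contact_force'],st['moment'],st['opening'])
g=st['tool_pos']+np.array([0,0,.019])
for n in ['scene','side']:
    c=proj(g,P[n])[0];print(n,c)
    x,y=int(c[0]),int(c[1]); im=P[n]['image'][max(0,y-50):y+60,max(0,x-55):x+55]; print(max(0,x-55),max(0,y-50)); cv2.imwrite(f'pics/{n}12z.png',cv2.resize(im,None,fx=5.4,fy=5.4,interpolation=cv2.INTER_CUBIC))
E
```

```text
clock: 14.08
tool_pos: [0.416, 0.2324, 0.2547]
eef_rot: [-0.16, 0.987, -0.0, 0.001]
contact_force: [0.2, -0.1, -1.7]
opening: 0.336
[0.41597672 0.23243528 0.25467751] -161.53198025607193 [ 0.20692298 -0.0926712  -1.65544992] [ 0.01665899 -0.04449382 -0.00911963] 0.33627434638270326
scene [369.58132497 115.82278037]
314 65
side [186.33195256 112.88254061]
131 62
```

View pics/side12z.png

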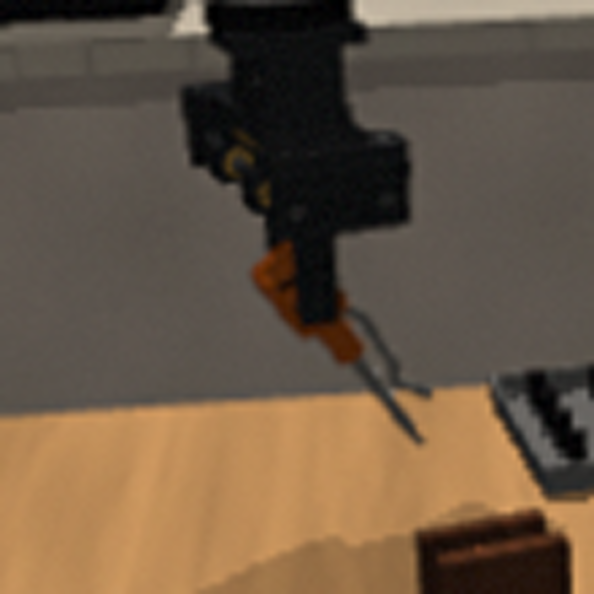

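View pics/scene12z.png

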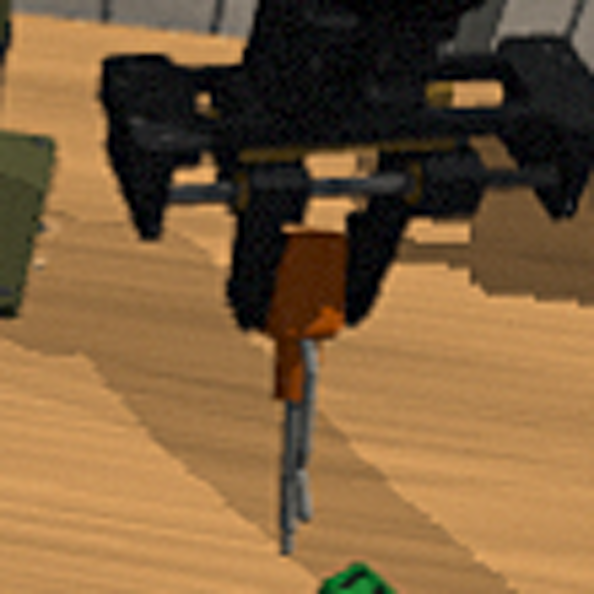

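View pics/wrist12.png

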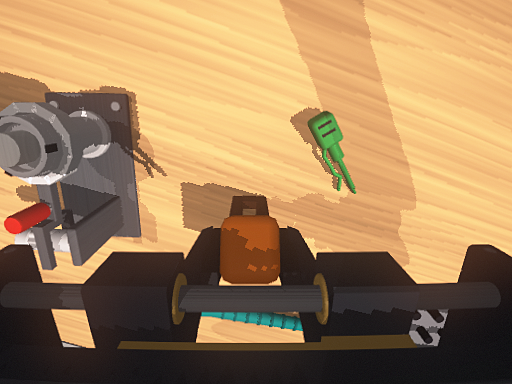

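```bash
cat > tilt.py <<'E'
from h import *
def tilt(file,side_pts,scene_pts,so,co,sc=5.4):
    D=np.load(file,allow_pickle=True).item();P,st=D['P'],D['st'];M=Ro.from_quat(st['eef_rot']).as_matrix()
    g=st['tool_pos']+np.array([0,0,.019]);X=[]
    for a,b in zip(side_pts,scene_pts):
        x,e=tri([ray((so[0]+a[0]/sc,so[1]+a[1]/sc),P['side']),ray((co[0]+b[0]/sc,co[1]+b[1]/sc),P['scene'])])
        X.append(M.T@(x-g));print('tool rel grasp',np.round(X[-1],4),'err',np.round(e,4))
    d=X[0]-X[1];print('len',np.linalg.norm(d),'tilt',np.degrees(np.arctan2(-d[0],d[2])),'side',np.degrees(np.arctan2(d[1],d[2])))
    d=X[0]; print('grasp->tip: len',np.linalg.norm(d),'tilt',np.degrees(np.arctan2(-d[0],d[2])))
E
python3 -c "
from tilt import *
tilt('v12.npy',[(421,443),(357,360)],[(287,553),(289,399)],(131,62),(314,65))"
```

```text
tool rel grasp [-0.0602  0.0014  0.1061] err [0.001 0.001]
tool rel grasp [-0.0256 -0.0018  0.049 ] err [0.0025 0.0025]
len 0.06682980939509105 tilt 31.159840952010025 side 3.2548306723660105
grasp->tip: len 0.12202154005995149 tilt 29.54885728154496
```

```bash
python3 - <<'E'
import numpy as np,cv2
D=np.load('v12.npy',allow_pickle=True).item();P=D['P']
cv2.imwrite('pics/pa.png',cv2.resize(P['scene']['image'][170:230,230:310],None,fx=9,fy=9,interpolation=cv2.INTER_CUBIC))
cv2.imwrite('pics/pb.png',cv2.resize(P['side']['image'][170:230,220:290],None,fx=9,fy=9,interpolation=cv2.INTER_CUBIC))
D=np.load('w7.npy',allow_pickle=True).item();p=D['p']
cv2.imwrite('pics/pc.png',cv2.resize(p['image'][50:200,190:290],None,fx=4,fy=4,interpolation=cv2.INTER_CUBIC))
E
```

```text
(no output)
```

View pics/pa.png

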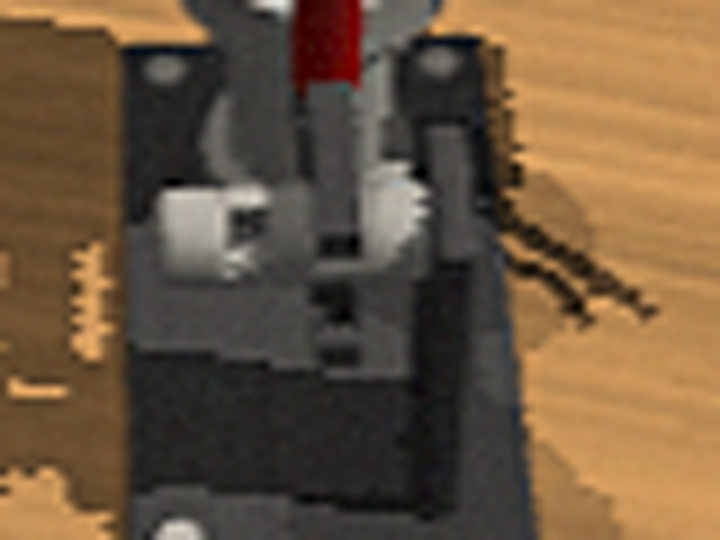

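View pics/pb.png

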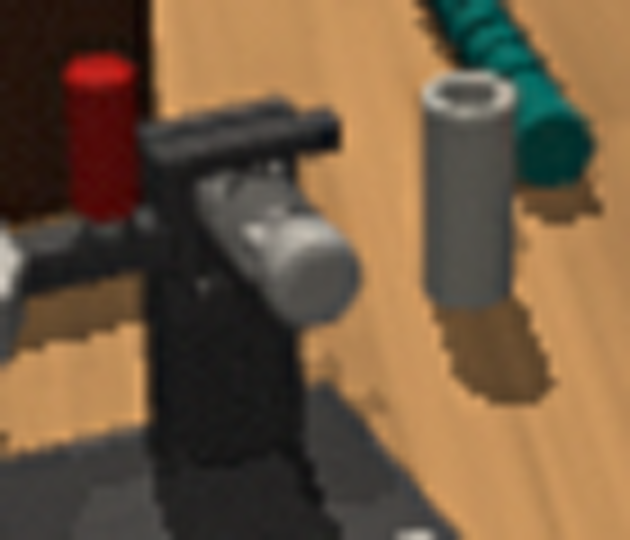

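View pics/pc.png

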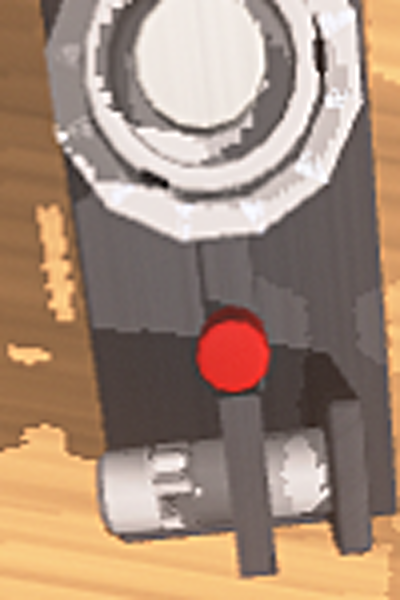

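```bash
cat > fit.py <<'E'
from h import *
V=np.load('v12.npy',allow_pickle=True).item()['P'];a=np.load('w3.npy',allow_pickle=True).item();b=np.load('w7.npy',allow_pickle=True).item()
def pts(v):
    sx,sy,ph,yp=v;ex=-np.array([np.cos(ph),np.sin(ph),0]);ey=np.array([np.sin(ph),-np.cos(ph),0]);S=np.array([sx,sy,0]);z=np.array([0,0,1.])
    st=lambda x,y,zz:S+x*ex+y*ey+zz*z
    return dict(stub=st(0,0,.156),knob=st(-.074,0,.167),pin=st(-.12,yp,.11),mouth=st(-.127,yp,.11+.0121),end=st(-.12,yp+.0245,.11))
f3=lambda x,y:(120+x/2.4,40+y/2.4); fc=lambda x,y:(190+x/4,50+y/4); fa=lambda x,y:(230+x/9,170+y/9); fb=lambda x,y:(220+x/9,170+y/9)
obs=[('stub',f3(372,92),a['p'],a['st'],'w3'),('pin',f3(341,341),a['p'],a['st'],'w3'),('stub',fc(200,60),b['p'],b['st'],'w7'),('knob',fc(233,352),b['p'],b['st'],'w7'),('pin',fc(168,486),b['p'],b['st'],'w7'),
('pin',fa(245,233),V['scene'],None,'scene'),('end',fb(317,275),V['side'],None,'side'),('mouth',(258,193.7),V['scene'],None,'sceneD'),('mouth',(255.7,193.4),V['side'],None,'sideD'),('mouth',(233.9,178.3),b['p'],b['st'],'w7D'),('mouth',(261.8,192.1),a['p'],a['st'],'w3D'),('pin',(236.7,172.7),b['p'],b['st'],'w7D')]
def res(v,full=False):
    X=pts(v);r=np.array([proj(X[n],p,s)[0]-np.array(u) for n,u,p,s,_ in obs]);return r if full else r.ravel()
if __name__=='__main__':
    o=least_squares(res,[.4527,-.0035,np.radians(16),.025],loss='soft_l1',f_scale=1.)
    v=o.x;print(v[0],v[1],np.degrees(v[2]),v[3]);
    for (n,_,_,_,t),e in zip(obs,res(v,True)): print(n,t,np.round(e,1))
    for k,x in pts(v).items(): print(k,np.round(x,4))
E
python3 fit.py
```

```text
0.45332479863204045 -0.0034828435334009807 16.81821835760833 0.024806971079657417
stub w3 [-0.1  0.7]
pin w3 [-0.6 -0.3]
stub w7 [-0.1 -0.2]
knob w7 [0.4 1.2]
pin w7 [ 2.1 -0.3]
pin scene [-0.4  0.3]
end side [0.8 1.3]
mouth sceneD [-1.   1.3]
mouth sideD [-1.1 -0.5]
mouth w7D [0.4 0.5]
mouth w3D [ 0.7 -2.5]
pin w7D [-2.6 -1.5]
stub [ 0.4533 -0.0035  0.156 ]
knob [0.5242 0.0179 0.167 ]
pin [0.5754 0.0075 0.11  ]
mouth [0.5821 0.0095 0.1221]
end [ 0.5825 -0.016   0.11  ]
```

```bash
python3 -c "
from h import *
shift([0.648,0.030,0.30],16.8)
shift([0.54,0.12,0.30],108)"
```

```text
pos [0.4167 0.2324 0.2528] yaw -161.57 q7 0.96 SHIFT [-0.1554 -0.2652 -0.0473] yawturn -178.37 |s| 0.311 F [ 0.86  0.76 -0.9 ] t 14.22
pos [0.4167 0.2324 0.2528] yaw -161.57 q7 0.96 SHIFT [-0.0814 -0.1457 -0.0472] yawturn 90.43 |s| 0.173 F [ 0.86  0.76 -0.9 ] t 14.22
```

```bash
python3 -m creep '[[255,0,0,-0.02,-10],[255,-0.01,-0.02,-0.045,-20],[255,-0.025,-0.04,-0.047,-30],[255,-0.04,-0.065,-0.047,-40],[255,-0.055,-0.09,-0.047,-50],[255,-0.07,-0.115,-0.047,-60],[255,-0.08,-0.14,-0.047,-70],[255,-0.09,-0.16,-0.047,-80],[255,-0.1,-0.175,-0.047,-90],[255,-0.1,-0.175,-0.047,-90]]' 40; python3 -c "
from h import *
shift([0.648,0.030,0.30],16.8)
print(np.round(telemetry.get_state()['q'],2))"
```

```text
clock: 15.48
tool_pos: [0.5676, 0.0968, 0.2985]
eef_rot: [0.81, -0.586, -0.002, 0.001]
contact_force: [-0.3, -0.3, -2.0]
opening: 0.335
pos [0.5676 0.0968 0.2985] yaw -71.77 q7 2.65 SHIFT [ 0.0886 -0.0555 -0.0019] yawturn -88.57 |s| 0.105 F [-0.31 -0.31 -1.99] t 15.47
[ 0.26  0.69 -0.92  1.62  0.58  1.14  2.65]
```

```bash
python3 -m creep '[[255,0,0,0,10],[255,0,0,0,20],[255,0,0,0,30],[255,0,0,0,40],[255,0,0,0,50],[255,0,0,0,60],[255,0,0,0,70],[255,0,0,0,80],[255,0,0,0,90],[255,0,0,0,100]]' 40;python3 -m creep '[[255,0,0,0,10],[255,0,0,0,20],[255,0,0,0,30],[255,0,0,0,40],[255,0,0,0,50],[255,0,0,0,60],[255,0,0,0,70],[255,0,0,0,80],[255,0,0,0,90],[255,0,0,0,90]]' 40; python3 -c "
from h import *
shift([0.648,0.030,0.30],16.8)
print(np.round(telemetry.get_state()['q'],2))"
```

```text
clock: 16.73
tool_pos: [0.5659, 0.0995, 0.3002]
eef_rot: [-0.072, 0.997, 0.0, -0.001]
contact_force: [0.4, -0.7, -1.5]
opening: 0.331
clock: 17.98
tool_pos: [0.5661, 0.0996, 0.3003]
eef_rot: [0.652, 0.758, -0.0, -0.0]
contact_force: [-0.1, 0.5, -0.3]
opening: 0.338
pos [0.5661 0.0996 0.3003] yaw 98.65 q7 -0.1 SHIFT [-0.0811  0.0705  0.0003] yawturn 81.85 |s| 0.107 F [-0.09  0.51 -0.26] t 17.98
[-0.26  0.55  0.01  1.65 -0.01  0.95 -0.1 ]
```

```bash
python3 -m creep '[[255,-0.01,0.01,0,10],[255,-0.02,0.018,0,20],[255,-0.03,0.027,0,30],[255,-0.04,0.036,0,40],[255,-0.05,0.044,0,50],[255,-0.06,0.053,0,60],[255,-0.07,0.062,0,70],[255,-0.081,0.07,0,80],[255,-0.081,0.0705,0,82],[255,-0.081,0.0705,0,82]]' 40; cat > look.py <<'E'
from h import *
import sys
k=sys.argv[1]
st=telemetry.get_state(); P={n:imaging.snapshot(n) for n in ['scene','side']}
np.save(f'v{k}.npy',{'P':P,'st':st},allow_pickle=True)
print(st['tool_pos'],yaw(st),np.round(st['q'],2),st['contact_force'],st['opening'],st['clock'])
w={'scene':(200,100),'side':(200,100)}
g=st['tool_pos']+np.array([0,0,.019]);m=np.array([.5754,.0075,.11])
for n in P:
    c=(proj(g,P[n])[0]+proj(m,P[n])[0])/2;x,y=int(c[0])-45,int(c[1])-50;print(n,x,y)
    cv2.imwrite(f'pics/{n}{k}z.png',cv2.resize(P[n]['image'][y:y+100,x:x+100],None,fx=6,fy=6,interpolation=cv2.INTER_CUBIC))
E
python3 look.py 13; python3 -c "
from h import *
shift([0.6479,0.0294,0.2222],16.8)"
```

```text
clock: 19.23
tool_pos: [0.6479, 0.0296, 0.3003]
eef_rot: [0.989, 0.145, -0.0, -0.0]
contact_force: [-0.1, 0.3, -1.9]
opening: 0.34
[0.64793277 0.02963721 0.30033559] 16.704717124628772 [-0.33  0.69  0.42  1.43 -0.3   1.09 -1.14] [-0.10572807  0.3489711  -1.8781662 ] 0.3397778474927297 19.225
scene 212 124
side 220 105
pos [0.648  0.0296 0.3006] yaw 16.66 q7 -1.14 SHIFT [-0.0001  0.0002  0.0784] yawturn -0.14 |s| 0.078 F [-0.07 -0.55 -1.55] t 19.32
```

View pics/scene13z.png

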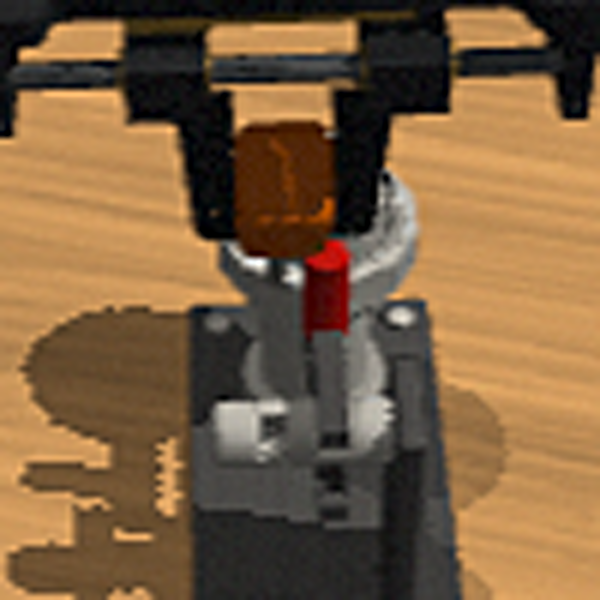

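View pics/side13z.png

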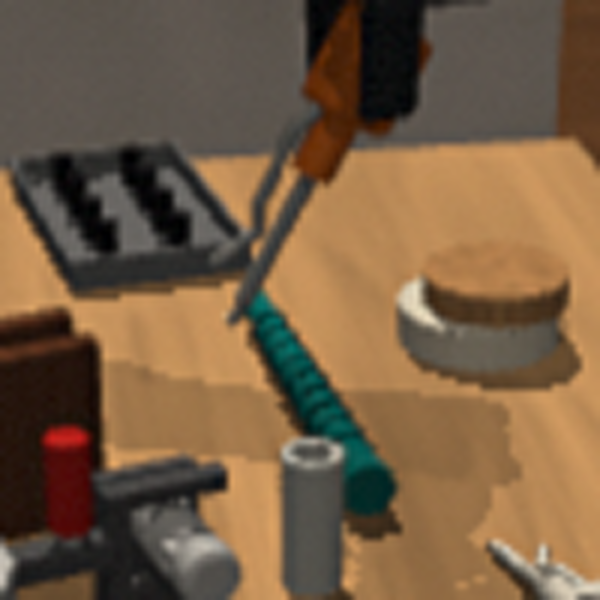

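```bash
cat > chk.py <<'E'
from h import *
def model(st,th=30,s0=.066):
    M=Ro.from_quat(st['eef_rot']).as_matrix();g=st['tool_pos']+M@np.array([0,0,-.019])
    t=np.radians(th);u=M@np.array([np.sin(t),0,-np.cos(t)]);y=M@np.array([0,1,0]);xx=M@np.array([-np.cos(t),0,-np.sin(t)])
    O=g-s0*u
    return dict(G=g,O=O,tip=O-.055*u,legend=O-.046*u,neck=O+.0145*u,hc=O+.0625*u,**{f'h{i}{j}{k}':O+.0625*u+i*.017*xx+j*.015*y+k*.0225*u for i in(-1,1) for j in(-1,1) for k in(-1,1)})
E
python3 - <<'E'
from chk import *
D=np.load('v13.npy',allow_pickle=True).item();P,st=D['P'],D['st']
m=model(st)
o={'scene':(212,124),'side':(220,105)}
for n in P:
    for k in ['tip','neck','G','h-1-11','h-111','h1-11','h111','h-1-1-1','h-11-1']:
        print(n,k,np.round((proj(m[k],P[n])[0]-o[n])*6,0))
    for k,X in dict(pin=[.5754,.0075,.11],mouth=[.5821,.0095,.1221],end=[.5825,-.016,.11]).items(): print(n,k,np.round((proj(X,P[n])[0]-o[n])*6,0))
E
```

```text
scene tip [271. 276.]
scene neck [275. 219.]
scene G [279. 170.]
scene h-1-11 [332. 202.]
scene h-111 [233. 205.]
scene h1-11 [327.  95.]
scene h111 [229.  98.]
scene h-1-1-1 [326. 244.]
scene h-11-1 [232. 248.]
scene pin [269. 433.]
scene mouth [270. 426.]
scene end [209. 435.]
side tip [222. 324.]
side neck [299. 172.]
side G [358.  57.]
side h-1-11 [395.  20.]
side h-111 [430.  40.]
side h1-11 [330. -12.]
side h111 [364.   7.]
side h-1-1-1 [344. 119.]
side h-11-1 [378. 142.]
side pin [193. 555.]
side mouth [208. 527.]
side end [216. 581.]
```

```bash
python3 -m creep '[[255,0,0,0.03,0],[255,0,0,0.06,0],[255,0,0,0.074,0],[255,0,0,0.074,0],[255,0,0,0.074,0]]' 40; python3 look.py 14
```

```text
clock: 19.95
tool_pos: [0.6493, 0.0286, 0.228]
eef_rot: [0.99, 0.143, 0.001, 0.0]
contact_force: [0.9, 0.2, -0.5]
opening: 0.336
[0.64928913 0.02855048 0.22796346] 16.466253528221287 [-0.31  0.76  0.39  1.52 -0.33  0.92 -1.11] [ 0.89013558  0.15574403 -0.50175702] 0.33577699228145663 19.95
scene 212 137
side 221 120
```

View pics/scene14z.png

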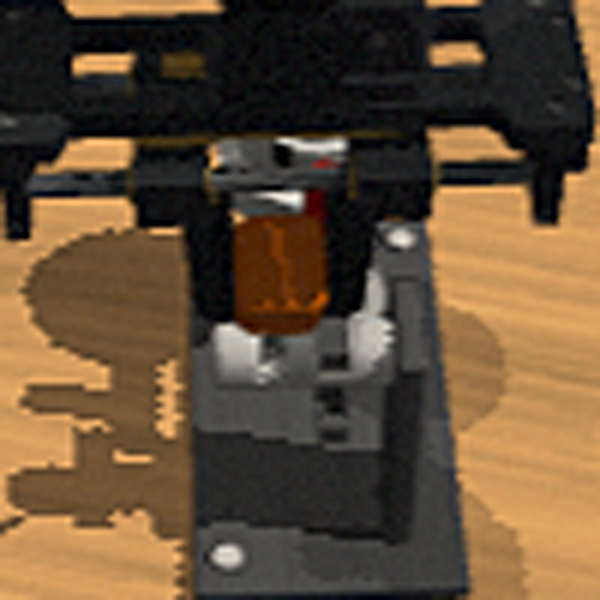

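View pics/side14z.png

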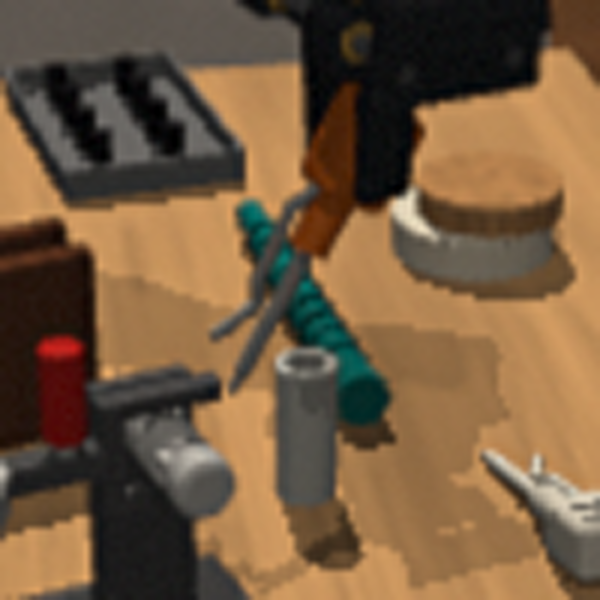

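```bash
python3 - <<'E'
from chk import *
D=np.load('v14.npy',allow_pickle=True).item();P,st=D['P'],D['st']
m=model(st)
M=Ro.from_quat(st['eef_rot']).as_matrix()
o={'scene':(212,137),'side':(221,120)}
for n in P:
    for k in ['tip','neck','G']: print(n,k,np.round((proj(m[k],P[n])[0]-o[n])*6,0))
    # finger tip corners: near finger at tool y ... 
    for sgn in (-1,1):
        for x in (-.009,.009):
            for yy in (.015,.030):
                print(n,'finger',sgn,x,yy,np.round((proj(st['tool_pos']+M@np.array([x,sgn*yy,0]),P[n])[0]-o[n])*6,0))
    for k,X in dict(pin=[.5754,.0075,.11],mouth=[.5821,.0095,.1221],end=[.5825,-.016,.11]).items(): print(n,k,np.round((proj(X,P[n])[0]-o[n])*6,0))
a=P['side']['image'][100:210,225:310];cv2.imwrite('pics/side14b.png',cv2.resize(a,None,fx=7,fy=7,interpolation=cv2.INTER_LANCZOS4))
E
```

```text
scene tip [269. 333.]
scene neck [272. 292.]
scene G [275. 256.]
scene finger -1 -0.009 0.015 [317. 275.]
scene finger -1 -0.009 0.03 [360. 273.]
scene finger -1 0.009 0.015 [320. 313.]
scene finger -1 0.009 0.03 [364. 312.]
scene finger 1 -0.009 0.015 [230. 277.]
scene finger 1 -0.009 0.03 [187. 279.]
scene finger 1 0.009 0.015 [232. 316.]
scene finger 1 0.009 0.03 [188. 317.]
scene pin [269. 355.]
scene mouth [270. 348.]
scene end [209. 357.]
side tip [222. 392.]
side neck [297. 247.]
side G [353. 137.]
side finger -1 -0.009 0.015 [318. 171.]
side finger -1 -0.009 0.03 [302. 159.]
side finger -1 0.009 0.015 [356. 164.]
side finger -1 0.009 0.03 [340. 152.]
side finger 1 -0.009 0.015 [350. 197.]
side finger 1 -0.009 0.03 [366. 210.]
side finger 1 0.009 0.015 [389. 189.]
side finger 1 0.009 0.03 [406. 202.]
side pin [187. 465.]
side mouth [202. 437.]
side end [210. 491.]
```

View pics/side14b.png

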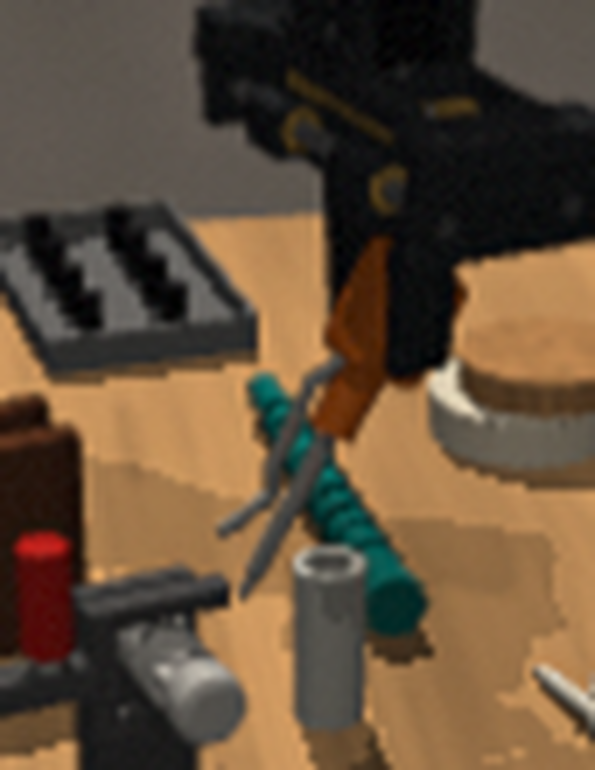

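```bash
python3 -m creep '[[255,-0.005,0,0.003,0],[255,-0.01,0,0.010,0],[255,-0.0105,0,0.012,0],[255,-0.0105,0,0.012,0],[255,-0.0105,0,0.012,0]]' 40; python3 look.py 15; python3 - <<'E'
from chk import *
D=np.load('v15.npy',allow_pickle=True).item();P,st=D['P'],D['st']
a=P['side']['image'][120:210,225:300];cv2.imwrite('pics/side15b.png',cv2.resize(a,None,fx=8,fy=8,interpolation=cv2.INTER_LANCZOS4))
m=model(st)
for k in ['tip','neck','G']: print(k,m[k],np.round((proj(m[k],P['side'])[0]-[225,120])*8,0))
E
```

```text
clock: 20.68
tool_pos: [0.6386, 0.0257, 0.2148]
eef_rot: [0.99, 0.143, 0.0, -0.0]
contact_force: [-0.0, 0.6, -0.6]
opening: 0.337
[0.63862531 0.02570026 0.21480152] 16.45194701483614 [-0.31  0.76  0.38  1.56 -0.34  0.88 -1.1 ] [-0.04667903  0.59544677 -0.63551825] 0.3374748234307116 20.675
scene 212 138
side 219 123
tip [0.58063953 0.00857174 0.12898615] [232. 566.]
neck [0.61394068 0.01840929 0.18919002] [331. 374.]
G [0.63861707 0.02569899 0.23380152] [406. 228.]
```

View pics/side15b.png

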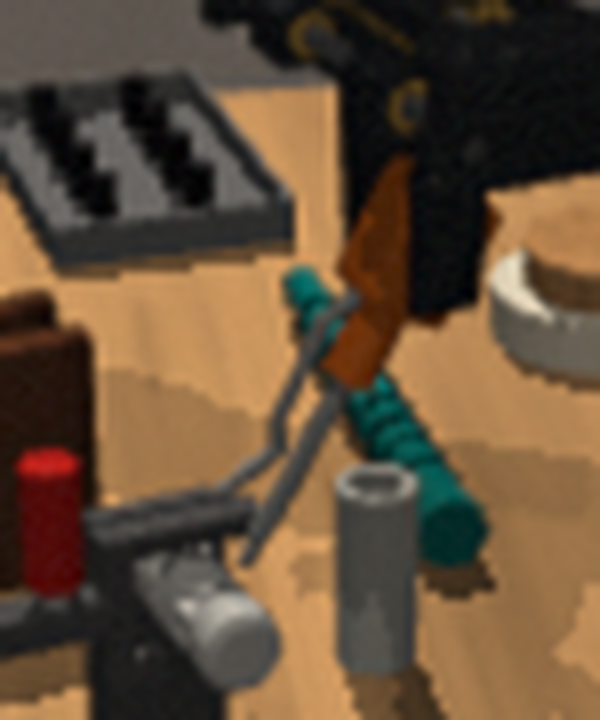

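View pics/scene15z.png

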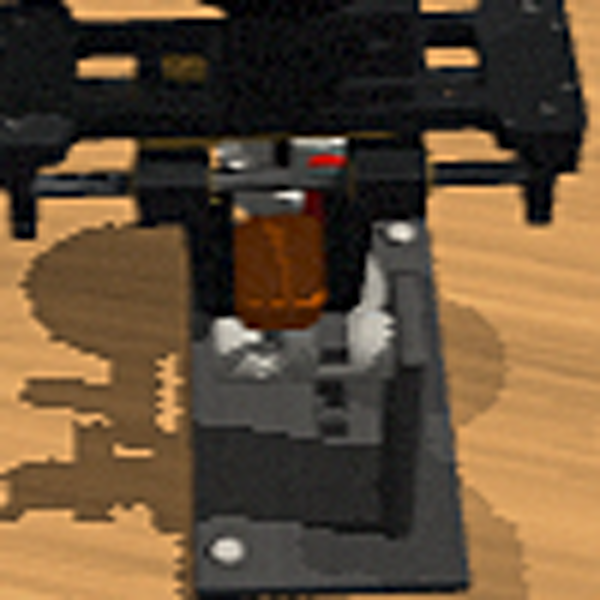

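```bash
python3 -m creep '[[255,-0.0025,0,0,0],[255,-0.0040,0,0.0026,0],[255,-0.0050,0,0.0043,0],[255,-0.0060,0,0.0061,0],[255,-0.0070,0,0.0078,0],[255,-0.0070,0,0.0078,0]]' 40; python3 look.py 16; python3 - <<'E'
from chk import *
D=np.load('v16.npy',allow_pickle=True).item();P,st=D['P'],D['st']
a=P['side']['image'][120:210,225:300];cv2.imwrite('pics/side16b.png',cv2.resize(a,None,fx=8,fy=8,interpolation=cv2.INTER_LANCZOS4))
E
```

```text
clock: 21.52
tool_pos: [0.6315, 0.0237, 0.2067]
eef_rot: [0.99, 0.143, -0.0, -0.0]
contact_force: [-0.4, 1.2, -0.8]
opening: 0.334
[0.63148788 0.02368615 0.20672017] 16.442377375379976 [-0.31  0.76  0.37  1.59 -0.34  0.85 -1.09] [-0.39326513  1.23366638 -0.7843234 ] 0.33411107272664436 21.525
scene 212 138
side 217 124
```

View pics/side16b.png

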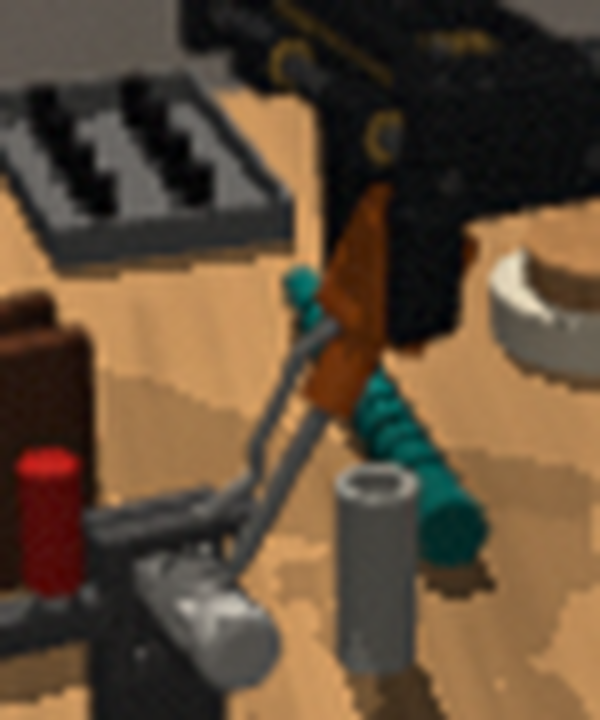

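View pics/scene16z.png

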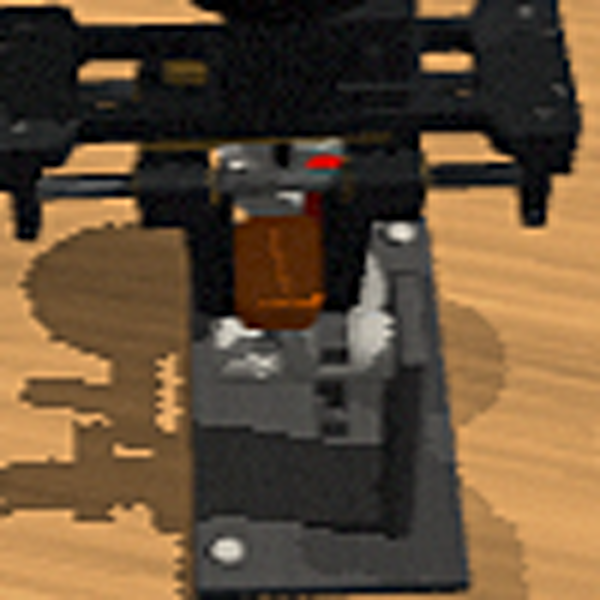

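```bash
python3 -m creep '[[255,-0.0010,0,0.0017,0],[255,-0.0020,0,0.0035,0],[255,-0.0030,0,0.0052,0],[255,-0.0030,0,0.0052,0]]' 40; python3 -m creep '[[255,-0.0010,0,0.0017,0],[255,-0.0020,0,0.0035,0],[255,-0.0020,0,0.0035,0]]' 40;  python3 look.py 17; python3 - <<'E'
from chk import *
D=np.load('v17.npy',allow_pickle=True).item();P,st=D['P'],D['st']
a=P['side']['image'][120:210,225:300];cv2.imwrite('pics/side17b.png',cv2.resize(a,None,fx=8,fy=8,interpolation=cv2.INTER_LANCZOS4))
print(model(st)['tip'])
E
```

```text
clock: 22.12
tool_pos: [0.6288, 0.0229, 0.2015]
eef_rot: [0.99, 0.143, -0.0, -0.0]
contact_force: [-0.0, 0.4, -2.3]
opening: 0.337
clock: 22.5
tool_pos: [0.6267, 0.0222, 0.198]
eef_rot: [0.99, 0.143, -0.0, -0.0]
contact_force: [1.1, -0.3, -2.9]
opening: 0.337
[0.6267454  0.02221886 0.19801403] 16.440175229053974 [-0.31  0.77  0.37  1.62 -0.35  0.82 -1.08] [ 1.08906682 -0.32312478 -2.92855193] 0.33687427055790214 22.5
scene 212 138
side 216 126
[0.56869958 0.00509754 0.11223782]
```

View pics/side17b.png

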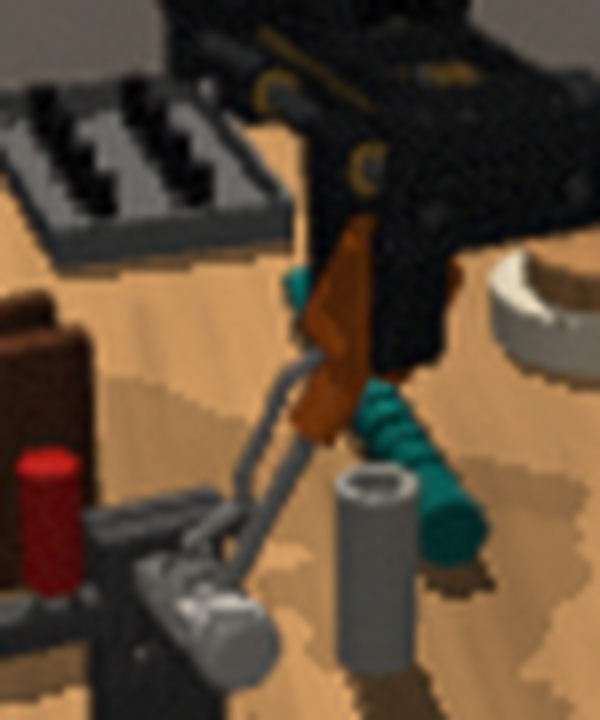

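```bash
python3 -m creep '[[255,-0.0010,0,0.0017,0],[255,-0.0020,0,0.0035,0],[255,-0.0030,0,0.0052,0],[255,-0.0040,0,0.0069,0],[255,-0.0050,0,0.0087,0],[255,-0.0050,0,0.0087,0]]' 40; python3 -m creep '[[255,-0.0010,0,0.0017,0],[255,-0.0020,0,0.0035,0],[255,-0.0030,0,0.0052,0],[255,-0.0040,0,0.0069,0],[255,-0.0040,0,0.0069,0]]' 40
```

```text
clock: 23.35
tool_pos: [0.6223, 0.021, 0.1894]
eef_rot: [0.99, 0.143, 0.0, -0.0]
contact_force: [3.5, 0.3, -2.9]
opening: 0.336
clock: 23.98
tool_pos: [0.6182, 0.0197, 0.1825]
eef_rot: [0.99, 0.143, 0.0, -0.0]
contact_force: [4.2, 0.6, -2.0]
opening: 0.337
```

```bash
python3 -m creep '[[255,0.001,0,0,0],[255,0.001,0,0,0]]' 50;  python3 look.py 18; python3 - <<'E'
from chk import *
D=np.load('v18.npy',allow_pickle=True).item();P,st=D['P'],D['st']
a=P['side']['image'][120:210,225:300];cv2.imwrite('pics/side18b.png',cv2.resize(a,None,fx=8,fy=8,interpolation=cv2.INTER_LANCZOS4))
print(model(st)['tip'],model(st)['O'])
E
```

```text
clock: 24.22
tool_pos: [0.6185, 0.0198, 0.1823]
eef_rot: [0.99, 0.143, -0.001, -0.0]
contact_force: [3.2, 0.3, -2.5]
opening: 0.34
[0.61854876 0.01982894 0.18225958] 16.439578358953316 [-0.3   0.78  0.35  1.66 -0.36  0.77 -1.07] [ 3.16547326  0.26928517 -2.47015351] 0.3398418453689374 24.225
scene 212 140
side 215 129
[0.56038477 0.00268987 0.096567  ] [0.58683678 0.0104821  0.14415452]
```

View pics/side18b.png

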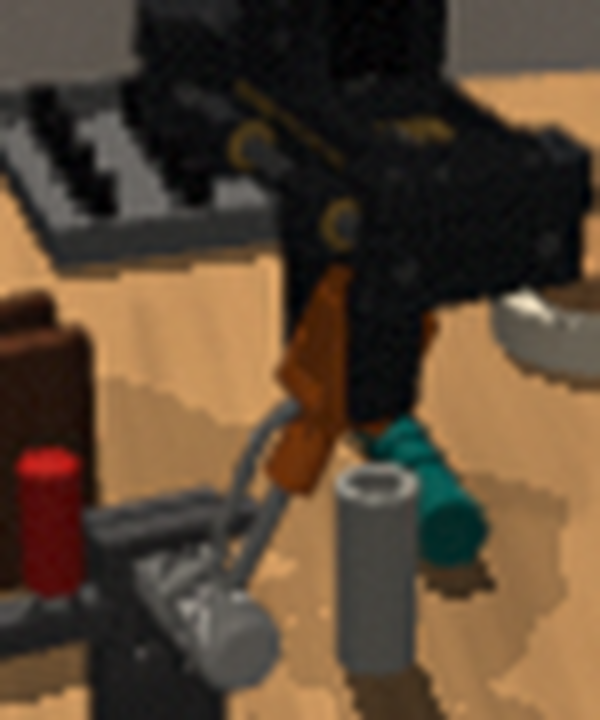

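View pics/scene18z.png

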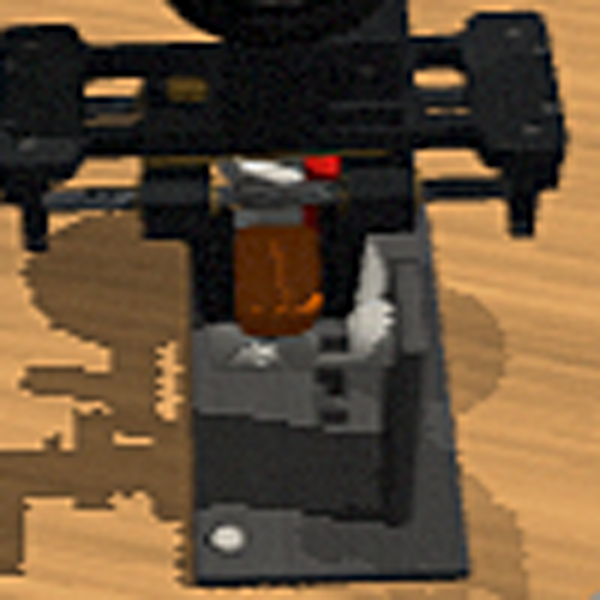

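```bash
python3 -m creep '[[255,-0.0010,0,0.0017,0],[255,-0.0020,0,0.0035,0],[255,-0.0030,0,0.0052,0],[255,-0.0040,0,0.0069,0],[255,-0.0050,0,0.0087,0]]' 55; python3 -m creep '[[255,-0.0010,0,0.0017,0],[255,-0.0020,0,0.0035,0],[255,-0.0030,0,0.0052,0],[255,-0.0040,0,0.0069,0]]' 55
```

```text
clock: 24.95
tool_pos: [0.6144, 0.0186, 0.1739]
eef_rot: [0.99, 0.143, 0.0, -0.0]
contact_force: [3.2, 1.8, 0.9]
opening: 0.335
clock: 25.45
tool_pos: [0.6114, 0.0174, 0.1677]
eef_rot: [0.99, 0.143, 0.001, 0.0]
contact_force: [3.7, 0.4, 6.6]
opening: 0.336
```

```bash
python3 -m creep '[[255,-0.0010,0,0.0017,0],[255,-0.0020,0,0.0035,0],[255,-0.0030,0,0.0052,0]]' 60; python3 -m creep '[[255,-0.0010,0,0.0017,0],[255,-0.0020,0,0.0035,0],[255,-0.0030,0,0.0052,0]]' 60; python3 look.py 19; python3 - <<'E'
from chk import *
D=np.load('v19.npy',allow_pickle=True).item();P,st=D['P'],D['st']
a=P['side']['image'][120:210,225:300];cv2.imwrite('pics/side19b.png',cv2.resize(a,None,fx=8,fy=8,interpolation=cv2.INTER_LANCZOS4))
E
```

```text
clock: 25.82
tool_pos: [0.6076, 0.0163, 0.1619]
eef_rot: [0.99, 0.143, 0.0, 0.0]
contact_force: [3.2, -0.2, 2.5]
opening: 0.337
clock: 26.2
tool_pos: [0.6043, 0.0158, 0.1562]
eef_rot: [0.99, 0.143, -0.001, -0.0]
contact_force: [2.4, 1.4, 1.0]
opening: 0.335
[0.60429239 0.01577205 0.15615258] 16.443418871266573 [-0.29  0.79  0.33  1.72 -0.37  0.69 -1.04] [2.3602069  1.44448405 0.99110381] 0.33472737885555 26.2
scene 212 141
side 212 135
```

View pics/side19b.png

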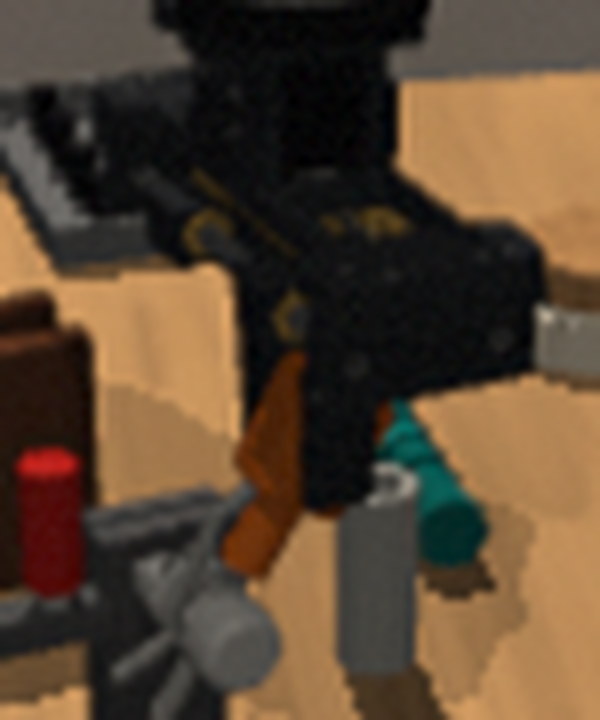

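```bash
python3 -m creep '[[255,-0.0010,0,0.0017,0],[255,-0.0020,0,0.0035,0],[255,-0.0020,0,0.0035,0]]' 60; python3 -m creep '[[255,-0.0010,0,0.0017,0],[255,-0.0015,0,0.0026,0],[255,-0.0015,0,0.0026,0]]' 60
```

```text
clock: 26.68
tool_pos: [0.6022, 0.0151, 0.1526]
eef_rot: [0.99, 0.143, -0.001, -0.0]
contact_force: [0.9, 0.2, -2.7]
opening: 0.335
clock: 27.05
tool_pos: [0.601, 0.0147, 0.1503]
eef_rot: [0.99, 0.143, -0.0, -0.0]
contact_force: [0.8, -0.1, -0.9]
opening: 0.337
```

```bash
python3 -m creep '[[255,-0.0010,0,0.0017,0],[255,-0.0010,0,0.0017,0],[255,-0.0010,0,0.0017,0]]' 60; python3 -m creep '[[255,-0.0010,0,0.0017,0],[255,-0.0010,0,0.0017,0],[255,-0.0010,0,0.0017,0]]' 60
```

```text
clock: 27.42
tool_pos: [0.601, 0.0146, 0.1497]
eef_rot: [0.99, 0.143, 0.001, -0.0]
contact_force: [0.4, -0.0, 4.6]
opening: 0.335
clock: 27.8
tool_pos: [0.6012, 0.0147, 0.1494]
eef_rot: [0.99, 0.143, 0.002, -0.0]
contact_force: [0.3, 2.4, 12.9]
opening: 0.335
```

```bash
python3 -m creep '[[255,-0.0008,0,0.0015,0],[255,-0.0008,0,0.0015,0],[255,-0.0008,0,0.0015,0]]' 60; python3 look.py 20; python3 - <<'E'
from chk import *
D=np.load('v20.npy',allow_pickle=True).item();P,st=D['P'],D['st']
a=P['side']['image'][140:215,225:300];cv2.imwrite('pics/side20b.png',cv2.resize(a,None,fx=8,fy=8,interpolation=cv2.INTER_LANCZOS4))
E
```

```text
clock: 28.18
tool_pos: [0.6013, 0.0146, 0.1491]
eef_rot: [0.99, 0.143, 0.003, -0.0]
contact_force: [0.0, 2.3, 19.6]
opening: 0.333
[0.6013187  0.01464784 0.14906985] 16.459409122080714 [-0.28  0.8   0.32  1.74 -0.38  0.66 -1.03] [ 0.0292589   2.30981734 19.55845942] 0.3327631631754801 28.175
scene 211 142
side 211 136
```

View pics/side20b.png

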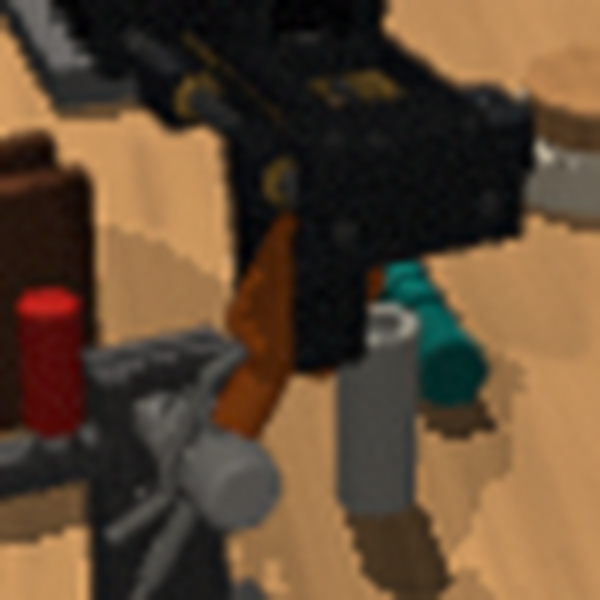

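View pics/scene20z.png

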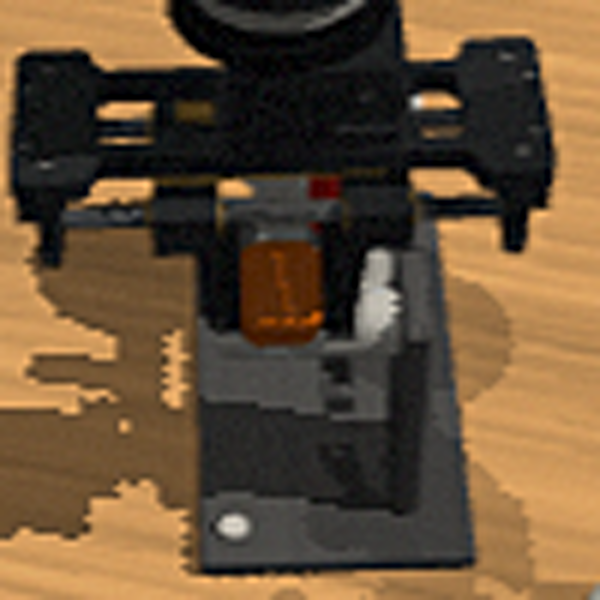

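```bash
python3 -m creep '[[255,0.0018,0,-0.003,0],[255,0.0018,0,-0.003,0],[120,0.0018,0,-0.003,0],[60,0.0018,0,-0.003,0],[0,0.0018,0,-0.003,0],[0,0.0018,0,-0.003,0],[0,0.0018,0,-0.003,0]]' 20; python3 -m creep '[[0,0,0,-0.02,0],[0,0,0,-0.06,0],[0,0,0,-0.12,0],[0,0.03,0,-0.16,0],[0,0.06,0,-0.18,0],[0,0.06,0,-0.18,0]]'; python3 - <<'E'
from h import *
P={}
for n in ['scene','side','wrist']:
    p=imaging.snapshot(n); P[n]=p; cv2.imwrite(f'pics/{n}21.png',p['image'])
cv2.imwrite('pics/f1.png',cv2.resize(P['scene']['image'][130:240,200:310],None,fx=5.4,fy=5.4,interpolation=cv2.INTER_CUBIC))
cv2.imwrite('pics/f2.png',cv2.resize(P['side']['image'][150:240,200:300],None,fx=6,fy=6,interpolation=cv2.INTER_CUBIC))
E
```

```text
clock: 29.15
tool_pos: [0.6004, 0.0145, 0.1485]
eef_rot: [0.99, 0.143, -0.0, -0.0]
contact_force: [-0.4, -0.5, -0.8]
opening: 0.881
clock: 29.9
tool_pos: [0.6599, 0.0323, 0.3297]
eef_rot: [0.99, 0.144, 0.002, 0.0]
contact_force: [-0.8, 0.1, -1.2]
opening: 1.001
```

View pics/f1.png

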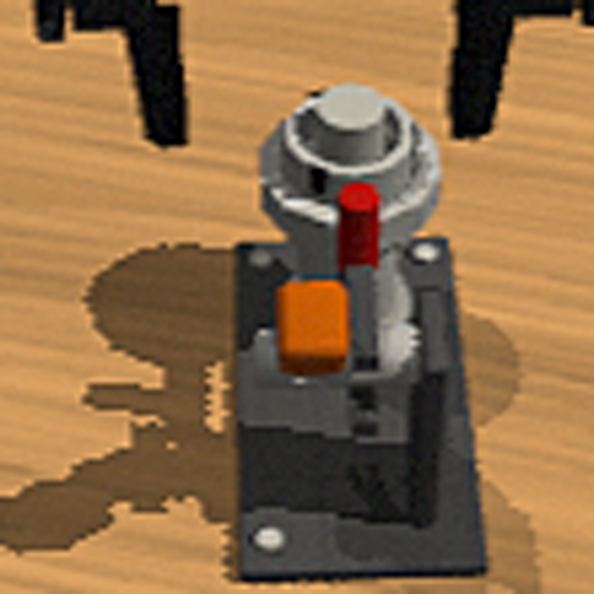

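View pics/f2.png

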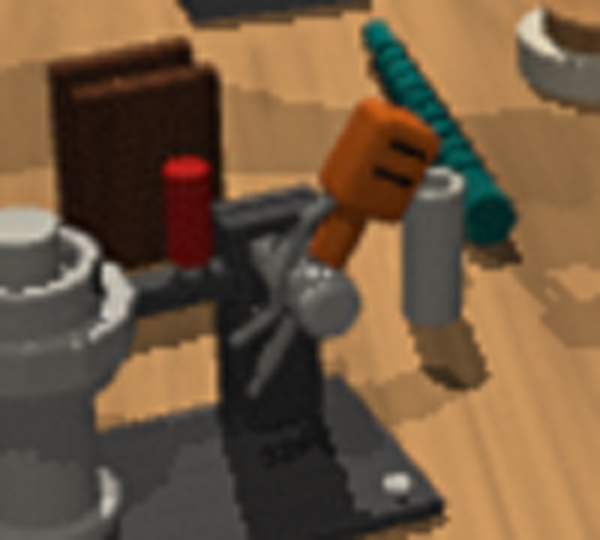

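View pics/wrist21.png

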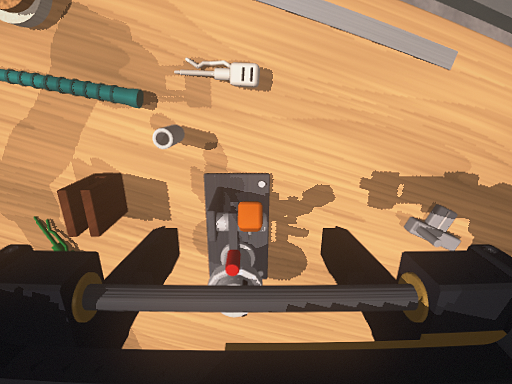

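```bash
python3 - <<'E'
from h import *
V=np.load('v12.npy',allow_pickle=True).item()['P']
n={k:imaging.snapshot(k) for k in ['scene','side']}
for k in n:
    d=[np.round(x['location'],1).tolist() for x in imaging.place_of(n[k],'cotter_handle')];c=[np.round(x['location'],1).tolist() for x in imaging.place_of(n[k],'cotter')]
    kb=[np.round(x['location'],1).tolist() for x in imaging.place_of(n[k],'knob_grip')]
    print(k,'handle',d,'cotter',c,'knob',kb)
    def red(im):
        b,g,r_=[im[...,i].astype(int) for i in range(3)]; m=(r_>90)&(g<50)&(b<50); y,x=np.nonzero(m); s=(x<320)&(y>120)&(y<230);return x[s].mean(),y[s].mean(),s.sum()
    print('red',red(V[k]['image']),red(n[k]['image']))
    def org(im):
        b,g,r_=[im[...,i].astype(int) for i in range(3)]; m=(r_>110)&(g>.3*r_)&(g<.55*r_)&(b<.25*r_); y,x=np.nonzero(m); s=(x<320)&(x>220)&(y>130)&(y<215);return x[s].mean(),y[s].mean(),s.sum()
    z=np.array([.5*np.cos(np.radians(16.8)),.5*np.sin(np.radians(16.8)),.866])
    print('orange',org(n[k]['image']),'pred home',proj(np.array([.5727,.0067,.11])+.0625*z,n[k])[0],'if 10mm out',proj(np.array([.5727,.0067,.11])+.0725*z,n[k])[0])
print(telemetry.get_state()['clock'])
E
```

```text
scene handle [[292.0, 269.5], [181.2, 378.0], [188.0, 258.6]] cotter [[291.1, 291.3], [191.2, 395.1], [194.4, 258.0], [198.7, 256.3]] knob [[169.1, 268.6]]
red (np.float64(266.9107142857143), np.float64(169.625), np.int64(56)) (np.float64(265.453125), np.float64(171.390625), np.int64(64))
orange (np.float64(257.72352941176473), np.float64(188.61176470588236), np.int64(170)) pred home [257.35419847 189.81914533] if 10mm out [257.44784725 188.85426015]
side handle [[177.3, 262.9], [180.8, 173.1], [209.8, 321.2]] cotter [[197.7, 252.5], [174.6, 180.4], [200.6, 309.3]] knob [[180.8, 229.8]]
red (np.float64(230.5), np.float64(177.5), np.int64(28)) (np.float64(253.44954128440367), np.float64(179.4862385321101), np.int64(109))
orange (np.float64(259.92727272727274), np.float64(173.98181818181817), np.int64(110)) pred home [262.13475707 176.50722423] if 10mm out [263.91591501 173.04477141]
30.45
```

```bash
python3 -c "
from plant import r
print(r.finish_job())"
```

```text
the job is handed in; nothing more can be done
None
```

I closed the collar lever and fitted the cotter through the lock pin. I let go of everything and handed in the job at about 30.5 s, with no verdict reported.

**Lever:** I pushed the red knob round until it stopped, reaching 13 N with no more movement. The pictures show the fork over the pin between the bracket and the hole. In the side and scene pictures, the knob and lever were in the same place after the cotter went in. A colour-based check of the knob did not agree. It was unreliable because the lighting had changed and the mask may have picked up the orange handle, so I went by the pictures.

**Cotter:** I tilted it to about 30° in the grip by leaning its leg on the caddy's end wall, then pushed it in along the slanting hole.
- **Bow:** The push force rose to about 8 N and then fell away as the bow passed the pin. The side view shows the bow on the post side of the pin, with the leg and bow ends sticking out below.
- **Fully home:** It stopped hard within 1 mm of the height I had worked out, and I pushed to about 20 N to confirm. After release, the handle was within about 1 to 2 pixels of its expected place in both cameras.

**Other points:**
- Before insertion, the side camera put the pin several millimetres from where the wrist and scene cameras had it. I took a value in between, and the nose entered with at most about 4 N of sideways force.
- I first turned the wrist the wrong way and nearly reached joint 7's range limit (2.65 of 2.66), so I turned back the other way.
- I saw no contact with the teal grip, hosel sleeve or putter head. They look unmoved in the pictures, but I did not measure their positions again.

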